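# Pack up the craft table

## Task

Pack up the craft table: slide every roll of tape down over the spindle in the round tub and close the tub with its big cover, and put a lid on every bead pot that is out, so that the cover and all the lids sit fully seated and level. The pots stay standing on the table (a lid may be left over), and the reddish pebble and the paint bottle are left where they are.

Things in the scene. Friction and masses are not known exactly. Their poses are not given: they have to be found in the camera images.
- tub: Round grey storage tub for tape rolls, fixed to the table: outside diameter 160 mm, height 80 mm, wall 4 mm (mouth 152 mm across), floor 6 mm thick. A bare metal spindle, 22 mm in diameter, stands upright in its middle from the floor to 68 mm above the table, its top 6 mm tapered to 12 mm. Origin: centre of its underside; z up.
- tub_rim (a point): Centre of the tub's mouth, level with its rim, 80 mm above the table.
- spindle_top (a point): Top of the spindle in the tub, 68 mm above the table.
- tub_cover: The tub's big brown wooden cover: plug 146 mm across, 8 mm deep, that enters the tub's mouth, under a disc 164 mm across, 6 mm thick that rests on the rim; on top a dark upright knob 24 mm across, 28 mm tall (14 to 42 mm above the origin). About 250 g. Origin: centre of the plug's underside; z up through the knob. Seated, the origin is 8 mm below tub_rim.
- pot1: Open white ceramic pot with a few wooden beads on its floor, standing loose: outside diameter 90 mm, height 60 mm, wall 4 mm (mouth 82 mm across). About 450 g. Origin: centre of its underside; z up. Two or three pots are present; all are alike.
- pot1_rim (a point): Centre of the mouth of pot1, level with its rim, 60 mm above its underside.
- pot2: Open white ceramic pot with a few wooden beads on its floor, standing loose: outside diameter 90 mm, height 60 mm, wall 4 mm (mouth 82 mm across). About 450 g. Origin: centre of its underside; z up. Two or three pots are present; all are alike.
- pot2_rim (a point): Centre of the mouth of pot2, level with its rim, 60 mm above its underside.
- pot3: Open white ceramic pot with a few wooden beads on its floor, standing loose: outside diameter 90 mm, height 60 mm, wall 4 mm (mouth 82 mm across). About 450 g. Origin: centre of its underside; z up. Two or three pots are present; all are alike.
- pot3_rim (a point): Centre of the mouth of pot3, level with its rim, 60 mm above its underside.
- lid1: Light wooden lid, fits any pot: plug 76 mm across, 8 mm deep, under a disc 94 mm across, 6 mm thick that rests on the rim; on top a dark upright knob 22 mm across, 26 mm tall (14 to 40 mm above the origin). About 90 g. Origin: centre of the plug's underside; z up through the knob. Seated, the origin is 8 mm below the pot's rim. Always three lids, all alike; one may be spare.
- lid2: Light wooden lid, fits any pot: plug 76 mm across, 8 mm deep, under a disc 94 mm across, 6 mm thick that rests on the rim; on top a dark upright knob 22 mm across, 26 mm tall (14 to 40 mm above the origin). About 90 g. Origin: centre of the plug's underside; z up through the knob. Seated, the origin is 8 mm below the pot's rim. Always three lids, all alike; one may be spare.
- lid3: Light wooden lid, fits any pot: plug 76 mm across, 8 mm deep, under a disc 94 mm across, 6 mm thick that rests on the rim; on top a dark upright knob 22 mm across, 26 mm tall (14 to 40 mm above the origin). About 90 g. Origin: centre of the plug's underside; z up through the knob. Seated, the origin is 8 mm below the pot's rim. Always three lids, all alike; one may be spare.
- roll1: Roll of paper tape lying flat: outside diameter 60 mm, hole 30 mm, 20 mm high, about 60 g. Origin: centre of its underside; z along the hole. Two or three rolls are present; all are alike. Stacked in the tub, their undersides are 6, 26 and 46 mm above the table.
- roll2: Roll of paper tape lying flat: outside diameter 60 mm, hole 30 mm, 20 mm high, about 60 g. Origin: centre of its underside; z along the hole. Two or three rolls are present; all are alike. Stacked in the tub, their undersides are 6, 26 and 46 mm above the table.
- roll3: Roll of paper tape lying flat: outside diameter 60 mm, hole 30 mm, 20 mm high, about 60 g. Origin: centre of its underside; z along the hole. Two or three rolls are present; all are alike. Stacked in the tub, their undersides are 6, 26 and 46 mm above the table.
- pebble_b: Reddish pebble, 72 mm across, 24 mm high. Bystander. Origin: centre of its underside.
- paint_bottle: Standing paint bottle, 56 mm across, 150 mm high. Bystander. Origin: centre of its underside.
There are look-alikes about, which are no part of the job. What is shaped like the roll1 but green is not meant.

How it is judged:
On the way, in this order (a step that is already met when the one before it is completed fails the run):
1. every roll of tape lies in the tub, over the spindle (horizontal distance between each of roll1, roll2, roll3 and tub_rim below 0.008 m and z of each of roll1, roll2, roll3 in the frame of tub below 0.05 m and angle between each of roll1, roll2, roll3's own z axis and vertical below 0.15 rad and linear speed of each of roll1, roll2, roll3 below 0.03 m/s), for 0.2 s.
2. the cover is seated level on the tub (horizontal distance between tub_cover and tub_rim below 0.006 m and z of tub_cover in the frame of tub_rim between -0.0115 and -0.005 m and angle between tub_cover's own z axis and vertical below 0.03 rad and linear speed of tub_cover below 0.02 m/s), for 0.2 s.
At the end, for the whole second after the job is handed in: All rolls on the spindle (8 mm from axis, underside below 50 mm, flat to 0.15 rad); cover on the tub and a lid on every pot present, within 6 mm of centre, origin 5 to 11.5 mm below the rim, level to 0.03 (tub) and 0.05 rad (pots); pots upright on the table; all at rest (all of step 1 and all of step 2 and angle between each of pot1, pot2, pot3's own z axis and vertical below 0.05 rad and height (world z) of each of pot1, pot2, pot3 below 0.006 m and ((horizontal distance between lid1 and pot1_rim below 0.006 m and z of lid1 in the frame of pot1_rim between -0.0115 and -0.005 m and angle between lid1's own z axis and vertical below 0.05 rad and linear speed of lid1 below 0.02 m/s) or (horizontal distance between lid2 and pot1_rim below 0.006 m and z of lid2 in the frame of pot1_rim between -0.0115 and -0.005 m and angle between lid2's own z axis and vertical below 0.05 rad and linear speed of lid2 below 0.02 m/s) or (horizontal distance between lid3 and pot1_rim below 0.006 m and z of lid3 in the frame of pot1_rim between -0.0115 and -0.005 m and angle between lid3's own z axis and vertical below 0.05 rad and linear speed of lid3 below 0.02 m/s)) and ((horizontal distance between lid1 and pot2_rim below 0.006 m and z of lid1 in the frame of pot2_rim between -0.0115 and -0.005 m and angle between lid1's own z axis and vertical below 0.05 rad and linear speed of lid1 below 0.02 m/s) or (horizontal distance between lid2 and pot2_rim below 0.006 m and z of lid2 in the frame of pot2_rim between -0.0115 and -0.005 m and angle between lid2's own z axis and vertical below 0.05 rad and linear speed of lid2 below 0.02 m/s) or (horizontal distance between lid3 and pot2_rim below 0.006 m and z of lid3 in the frame of pot2_rim between -0.0115 and -0.005 m and angle between lid3's own z axis and vertical below 0.05 rad and linear speed of lid3 below 0.02 m/s)) and ((horizontal distance between lid1 and pot3_rim below 0.006 m and z of lid1 in the frame of pot3_rim between -0.0115 and -0.005 m and angle between lid1's own z axis and vertical below 0.05 rad and linear speed of lid1 below 0.02 m/s) or (horizontal distance between lid2 and pot3_rim below 0.006 m and z of lid2 in the frame of pot3_rim between -0.0115 and -0.005 m and angle between lid2's own z axis and vertical below 0.05 rad and linear speed of lid2 below 0.02 m/s) or (horizontal distance between lid3 and pot3_rim below 0.006 m and z of lid3 in the frame of pot3_rim between -0.0115 and -0.005 m and angle between lid3's own z axis and vertical below 0.05 rad and linear speed of lid3 below 0.02 m/s))); the robot touches nothing.
It fails at once if the reddish pebble is pushed away by more than 50 mm (distance of pebble_b from where it was at the start of the episode above 0.05 m).
It fails at once if the standing paint bottle is pushed away by more than 50 mm (distance of paint_bottle from where it was at the start of the episode above 0.05 m).
It fails at once if a pot is tipped over (angle between any of pot1, pot2, pot3's own z axis and vertical above 0.7 rad).
Of pot1, pot2, pot3 only 2 to 3 are there at a start; the rules pass over those that are not, and their reading is None.
Of roll1, roll2, roll3 only 2 to 3 are there at a start; the rules pass over those that are not, and their reading is None.
At some moment in a run one of pot1, pot2, pot3, roll1, roll2, roll3 may be knocked a few centimetres aside while the robot is not near it.
Once in a run the grip may slacken for a moment while it holds something.
It also fails if it takes over 210 s, if anything falls off the work surface, if the arm or the gripper's body presses on something with over 40 N, if the wrist force passes 120 N, or if a joint passes its speed limit or range.

## Robot

A 6-joint arm with a two-finger parallel gripper is mounted at the origin on the work surface. World frame = base frame: x ahead of the robot, y to its left, z up, the work surface at z = 0. Lengths are in m, angles in rad, forces in N, time in s.
With the tool pointing down it reaches from about 0.375 to 0.9 m from the base axis. Payload 3.1 kg.
Tool frame: the origin (TCP) lies midway between the tips of the shut fingers; the grasp point (between the pads) lies 19 mm behind it; x points along the fingers, z is the direction in which the jaws open and shut, and the axes are right-handed (so a half turn about x gives the same grasp; the last joint's range is limited). The gripper opens to 85 mm and grips with 20 to 120 N. Pads are 22 mm wide; open, the fingers measure 114 mm over their backs; the gripper's body (76 mm by 85 mm) begins 54 mm behind the grasp point. The pads swing forward as they close: fully open they stand 13 mm farther back than shut.
Start: joints at [-1.413, 0.527, 1.433, -0, 1.181, -0.178], TCP at [0.206, -0.59, 0.202] pointing down, gripper open.
Joint ranges: [-3.08, 3.08], [-0.75, 2.2], [0.22, 2.44], [-1.43, 4.57], [0, 2.65], [-2.85, 2.85]. Speed limits (rad/s): [2.79, 2.79, 3.14, 3.14, 3.14, 3.14].

## Interface

Orientations are given as a unit quaternion [x, y, z, w].
In Python, from station import telemetry, optics, manip gives the robot as it stands.
- The arm moves only by the tool step_arm, never from a script. Its argument "commands" is a list of rows, each a list of 4 numbers: the shift along the tool's x, y, z in m, then the turn about the tool's x in rad. A call has 1 to 8 rows; each row is the pose to reach, as a shift and turn from the pose measured when the call began, along the tool's axes at that moment; what a row does not reach only later rows make up. A row lasts 1/12 s, in which the tool goes at most 41.7 mm and 7.16 degrees, less where a joint would pass 70% of its speed; a pose out of reach is approached as far as the arm can. A call with a gripper value outside its range is refused whole. "jaw" is the finger opening in m, from 0 to 0.0854, set as the call begins (left out, the last holds). The fingers move at their own pace and stop on an object; "grip_force" is the grip in N (left out, the last holds). Time passes only in rows, so rows that repeat a pose let the fingers close. It gives the time, the measured TCP pose, the force and the opening at its end, in the units of the state.
- telemetry.sense(): the state, without advancing time (a new reading comes with each control period).
- optics.snapshot(name): name is "scene" or "top" or "wrist"; returns the picture (480x640x3 uint8, red, green, blue); there is no depth.
- optics.camera_params(name): a dict with "mtx" (3x3 intrinsics, pixels), "k1" (the pictures are not rectified: a ray, as slopes to the right and down, at radius r is drawn at 1 + k1 r^2 times it, then the intrinsics apply), "origin" and "attitude" of the camera in the world. Camera axes: x right, y down, z forward; pixel columns grow to the right and rows downward; lengths in m; the calibration is good to about 2 mm. A picture is of the moment at which its call begins: read the wrist's pose just before it. camera_params takes no time and is no camera call; for the wrist camera it gives the pose at the moment of the call.
- manip.sign_off(): hands the job in, once; it reports no verdict.
The state is a dict: "t": time; "q": joint angles; "qd": joint speeds; "tau": joint torques, N m; "tcp_pos": TCP position; "tool_rot": TCP orientation; "force": force on the tool from outside, world axes, zero at the start; "ft_torque": the same for the moment, N m; "finger_gap": opening from 0.0 (shut) to 1.0 (fully open).
Only numpy, scipy, OpenCV 4.12 (cv2) and the standard library are available. Lean on these libraries where they do the work, as an engineer would, in place of code of your own. Each camera call takes 0.05 s, during which the arm holds its last target.

## Working session

There is one attempt and no reset: what is moved stays moved. The work goes in short steps, Python scripts to look and compute and a tool call to move; the robot and the scene stay as the last step left them, time stands still between calls to the robot, and variables do not carry over. Pictures are saved under pics/ and viewed, and the job is handed in when it is done.

Besides the shell and the picture viewer there is one more tool, called after "Call:" as a command line: name --pt "numbers of a row" for each row, then --argument value for the rest. step_arm: Moves the arm, as the interface text tells. Its arguments: {"type":"object","properties":{"commands":{"type":"array","items":{"type":"array","items":{"type":"number"}}},"jaw":{"type":"number"},"grip_force":{"type":"number"}},"required":["commands"]}

```bash
mkdir -p pics; ls; python3 - <<'E'
from station import telemetry, optics
import cv2, numpy as np
s=telemetry.sense(); print({k:np.round(v,3).tolist() for k,v in s.items()})
for n in ["scene","top","wrist"]:
    p=optics.camera_params(n); print(n,{k:np.round(v,4).tolist() for k,v in p.items()})
    cv2.imwrite(f"pics/{n}0.png",optics.snapshot(n)[:,:,::-1])
E
```

```text
pics
{'t': 0.0, 'q': [-1.413, 0.528, 1.434, 0.0, 1.181, -0.179], 'qd': [-0.003, -0.0, -0.001, -0.0, -0.0, 0.001], 'tau': [-0.001, -44.235, -17.803, -0.0, 0.009, 0.0], 'tcp_pos': [0.206, -0.589, 0.201], 'tool_rot': [0.41, 0.577, -0.409, 0.576], 'force': [-0.503, -0.033, 0.277], 'ft_torque': [0.04, 0.018, -0.024], 'finger_gap': 1.0}
scene {'mtx': [[541.4179, 0.0, 312.393], [0.0, 541.4179, 245.8534], [0.0, 0.0, 1.0]], 'k1': -0.1053, 'origin': [1.01, 0.4294, 0.8362], 'attitude': [0.3934, 0.8529, -0.3126, -0.1416]}
top {'mtx': [[567.6642, 0.0, 306.9068], [0.0, 567.6642, 236.0556], [0.0, 0.0, 1.0]], 'k1': -0.1785, 'origin': [0.4292, -0.0153, 1.2779], 'attitude': [-0.6967, 0.7165, -0.0247, 0.0247]}
wrist {'mtx': [[412.3453, 0.0, 320.5532], [0.0, 412.3453, 232.7818], [0.0, 0.0, 1.0]], 'k1': -0.0814, 'origin': [0.2804, -0.5649, 0.3728], 'attitude': [0.8055, -0.5718, -0.0909, 0.1264]}
```

View pics/top0.png

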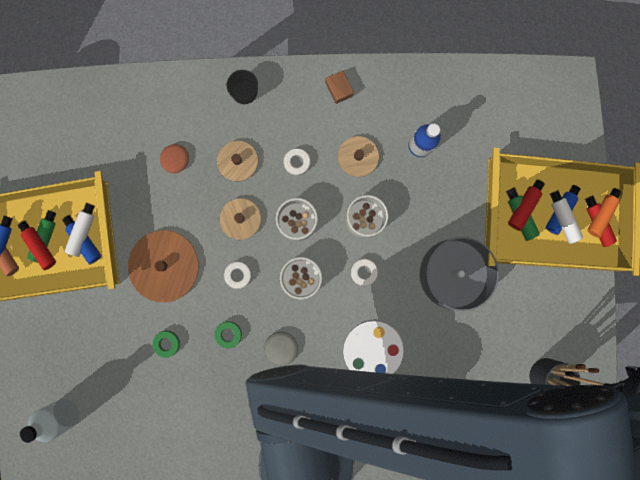

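View pics/scene0.png

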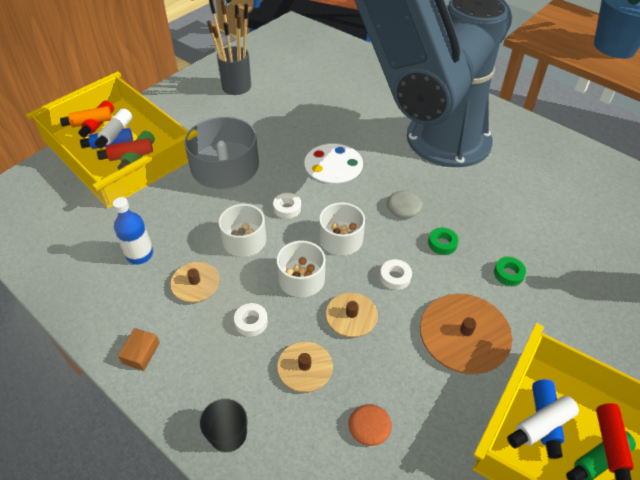

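View pics/wrist0.png

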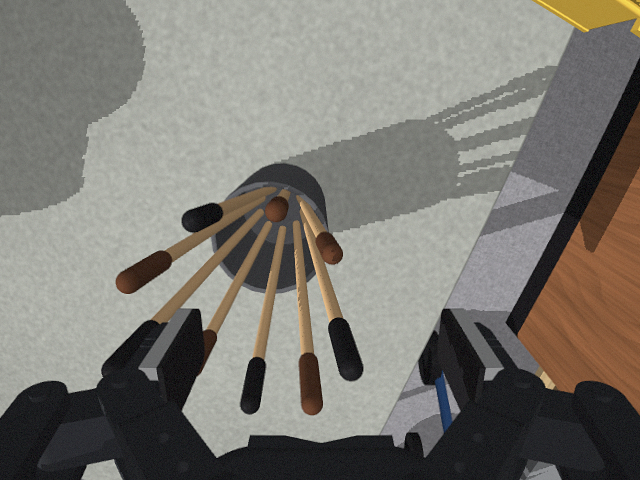

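```bash
cat > h.py <<'E'
from station import telemetry, optics
import cv2, numpy as np, time
from scipy.spatial.transform import Rotation as R
def ray(n,uv,p=None):
    p=p or optics.camera_params(n); M=np.array(p["mtx"]); 
    d=cv2.undistortPoints(np.array([[uv]],float),M,np.array([p["k1"],0,0,0]))[0,0]
    return np.array(p["origin"]),R.from_quat(p["attitude"]).apply([d[0],d[1],1])
def onz(n,uv,z,p=None):
    o,d=ray(n,uv,p); return (o+d*(z-o[2])/d[2])[:2]
def proj(n,X,p=None):
    p=p or optics.camera_params(n); M=np.array(p["mtx"])
    c=R.from_quat(p["attitude"]).inv().apply(np.array(X,float)-p["origin"])
    return cv2.projectPoints(c.reshape(1,1,3),np.zeros(3),np.zeros(3),M,np.array([p["k1"],0,0,0,0][:4]))[0][0,0]
def hullc(mask,amin):
    out=[]
    cs,_=cv2.findContours(mask.astype(np.uint8),cv2.RETR_EXTERNAL,cv2.CHAIN_APPROX_NONE)
    for c in cs:
        if cv2.contourArea(c)<amin: continue
        h=cv2.convexHull(c); m=cv2.moments(h); out.append((m["m10"]/m["m00"],m["m01"]/m["m00"],m["m00"],cv2.contourArea(c)))
    return out
def snap(n,name=None):
    im=optics.snapshot(n)
    if name: cv2.imwrite(f"pics/{name}.png",im[:,:,::-1])
    return im
def go(x,y,z,jaw=None):
    """print tool-frame shift to TCP target; jaw = angle of jaw axis in the world xy plane"""
    s=telemetry.sense(); r=R.from_quat(s["tool_rot"]); m=r.as_matrix()
    d=r.inv().apply(np.array([x,y,z])-s["tcp_pos"]); t=0
    ja=np.arctan2(m[1,2],m[0,2])
    if jaw is not None:
        e=(jaw-ja+np.pi/2)%np.pi-np.pi/2; t=-e  # tool x down
    print("t",round(s["t"],2),"tcp",np.round(s["tcp_pos"],4),"shift",np.round(d,4),"turn",round(t,3),"|d|",round(np.linalg.norm(d),3),"jawang",round(ja,3),"q",np.round(s["q"],2),"tilt",np.round(m[:,0],4))
E
python3 - <<'E'
from h import *
im=cv2.imread("pics/top0.png"); hsv=cv2.cvtColor(im,cv2.COLOR_BGR2HSV)
for u,v in [(285,161),(297,151),(297,161),(286,200),(239,145),(150,280),(458,240),(480,280),(458,250),(229,322),(279,218),(365,285),(430,275),(380,400)]: print((u,v),hsv[v,u],hsv[v+2,u+2])
go(0.4,-.1,.2)
print(R.from_quat(telemetry.sense()["tool_rot"]).as_matrix().round(3))
E
```

```text
(285, 161) [ 21  15 220] [ 23  14 214]
(297, 151) [ 19  13 218] [ 20  14 216]
(297, 161) [30  8 97] [ 40   8 100]
(286, 200) [ 39  11 160] [ 23  16 124]
(239, 145) [ 17  96 170] [ 16  95 171]
(150, 280) [ 12 138 150] [ 12 138 148]
(458, 240) [90 10 53] [90  9 85]
(480, 280) [113   9 112] [102  12 106]
(458, 250) [105  12  86] [105  12  86]
(229, 322) [ 65 125 112] [ 65 123 137]
(279, 218) [ 23  15 133] [ 26  14 142]
(365, 285) [ 30  11 140] [ 48   9 136]
(430, 275) [98 12 86] [105  12  86]
(380, 400) [104  52  54] [103  44  69]
t 0.15 tcp [ 0.2059 -0.5895  0.2014] shift [ 0.0021  0.3446 -0.3982] turn 0 |d| 0.527 jawang -1.235 q [-1.41  0.53  1.43  0.    1.18 -0.18] tilt [-2.0e-04  1.7e-03 -1.0e+00]
[[-0.     0.944  0.329]
 [ 0.002  0.329 -0.944]
 [-1.     0.    -0.002]]
```

```bash
python3 - <<'E'
import cv2
im=cv2.imread("pics/top0.png")[120:320,200:500]
cv2.imwrite("pics/crop0.png",cv2.resize(im,(800,533),interpolation=cv2.INTER_CUBIC))
E
```

```text
(no output)
```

View pics/crop0.png

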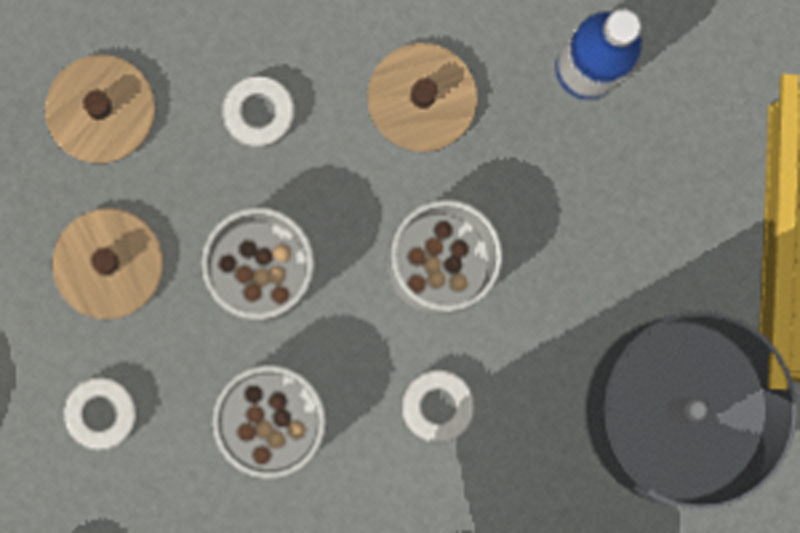

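```bash
cat >> h.py <<'E'
def circfit(im,n,uv,rpx,z,win=6,pol=-1,p=None):
    """radial gradient edge points around uv near radius rpx, ray-cast to plane z, least-squares circle. pol=-1 bright->dark outwards"""
    g=cv2.GaussianBlur(cv2.cvtColor(im,cv2.COLOR_RGB2GRAY).astype(np.float32),(0,0),0.8)
    pts=[]
    for a in np.linspace(0,2*np.pi,72,endpoint=False):
        rr=np.arange(rpx-win,rpx+win+.01,.25)
        pr=cv2.remap(g,(uv[0]+rr*np.cos(a)).astype(np.float32)[None],(uv[1]+rr*np.sin(a)).astype(np.float32)[None],cv2.INTER_LINEAR)[0]
        d=np.gradient(pr)*pol; i=d.argmax()
        if d[i]>1: pts.append(onz(n,(uv[0]+rr[i]*np.cos(a),uv[1]+rr[i]*np.sin(a)),z,p))
    P=np.array(pts); keep=np.ones(len(P),bool)
    for _ in range(6):
        A=np.c_[2*P[keep],np.ones(keep.sum())]; s=np.linalg.lstsq(A,(P[keep]**2).sum(1),rcond=None)[0]
        c=s[:2]; r=np.sqrt(s[2]+c@c); e=np.abs(np.hypot(*(P-c).T)-r); keep=e<max(.0015,2*np.median(e))
    return c,r,keep.sum(),np.sqrt((e[keep]**2).mean())
E
python3 - <<'E'
from h import *
im=cv2.imread("pics/top0.png")[:,:,::-1].copy()
def show(nm,c): print(nm,np.round(c[0],4),"dia",round(2*c[1],4),c[2],round(c[3],4))
for nm,uv in [("A",(297,161)),("B",(237,275)),("C",(364,272))]:
    show("roll "+nm,circfit(im,"top",uv,13.5,.02,3)); show("  hole",circfit(im,"top",uv,6.7,.02,3,1))
for nm,uv in [("A",(297,218)),("B",(300,278)),("C",(367,216))]:
    show("pot out"+nm,circfit(im,"top",uv,20.8,.06,2.5)); show("    in",circfit(im,"top",uv,19,.06,2.5))
for nm,uv in [("A",(237.5,161)),("B",(359,156)),("C",(240.5,218))]:
    show("lid "+nm,circfit(im,"top",uv,20.5,.014,4,-1)); print(onz("top",(uv),.04))
    g=cv2.cvtColor(im,cv2.COLOR_RGB2HSV); v=np.zeros((480,640),np.uint8); u0,v0=map(int,uv)
    v[v0-8:v0+8,u0-10:u0+8]=(g[v0-8:v0+8,u0-10:u0+8,2]<85); print("  knob",[(np.round(h[:2],1),h[2],onz("top",h[:2],.027).round(4)) for h in hullc(v,15)])
show("cover",circfit(im,"top",(164,266),35,.014,5)); 
g=cv2.cvtColor(im,cv2.COLOR_RGB2HSV);v=np.zeros((480,640),np.uint8);v[255:277,150:175]=g[255:277,150:175,2]<70;print(" knob",[(np.round(h[:2],1),h[2],onz("top",h[:2],.028).round(4)) for h in hullc(v,15)])
show("tub out",circfit(im,"top",(459,273.5),37.5,.08,3,1)); show("tub in",circfit(im,"top",(459,273.5),36,.08,3,1))
v[:]=0; v[262:285,450:468]=im[262:285,450:468,0]>110; print([(np.round(h[:2],1),h[2],onz("top",h[:2],.068).round(4)) for h in hullc(v,3)])
for nm,uv in [("bottle top",(433,131)),]: print(nm,onz("top",uv,.15))
print("pebble",onz("top",(174,158),.012))
E
```

```text
roll A [0.6865 0.0026] dia 0.059 72 0.0005
  hole [0.6867 0.0029] dia 0.0295 70 0.0006
roll B [0.4354 0.1416] dia 0.0586 71 0.0006
  hole [0.435  0.1416] dia 0.0291 72 0.0005
roll C [ 0.4338 -0.1402] dia 0.0584 72 0.0007
  hole [ 0.4334 -0.1404] dia 0.0292 72 0.0005
pot outA [0.5533 0.0061] dia 0.0905 72 0.0005
    in [0.5533 0.0055] dia 0.0898 60 0.0004
pot outB [0.4248 0.0005] dia 0.0909 72 0.0004
    in [0.4248 0.0006] dia 0.0909 72 0.0004
pot outC [ 0.5554 -0.1473] dia 0.0904 71 0.0005
    in [ 0.5554 -0.1473] dia 0.0902 70 0.0005
lid A [0.6941 0.1376] dia 0.0926 70 0.0006
[0.68697752 0.13281825]
  knob [(array([236.5, 159.3]), 62.0, array([0.6937, 0.1367]))]
lid B [ 0.6965 -0.1372] dia 0.0923 64 0.0007
[ 0.69046943 -0.13705543]
  knob []
lid C [0.5613 0.1333] dia 0.0921 70 0.0007
[0.5595446  0.12820682]
  knob []
cover [0.4603 0.3097] dia 0.1575 30 0.0006
 knob [(array([163.8, 265.7]), 29.0, array([0.4593, 0.304 ]))]
tub out [ 0.4228 -0.3372] dia 0.1646 55 0.0023
tub in [ 0.4224 -0.338 ] dia 0.165 51 0.0016
[(array([461.4, 273.5]), 22.0, array([ 0.4235, -0.3474]))]
bottle top [ 0.71650235 -0.28076655]
pebble [0.70522957 0.28254116]
```

```bash
python3 - <<'E'
from h import *
im=cv2.imread("pics/top0.png")
cv2.imwrite("pics/crop1.png",np.hstack([cv2.resize(im[225:325,405:505],(400,400),interpolation=cv2.INTER_CUBIC),cv2.resize(im[215:315,115:215],(400,400),interpolation=cv2.INTER_CUBIC)]))
im=im[:,:,::-1].copy()
for w in [(35,2),(36,1.5),(34,2),(37,3)]:
  for pol in (1,-1):
    c=circfit(im,"top",(458,273.5),w[0],.08,w[1],pol); print(w,pol,c[0].round(4),2*c[1],c[2],c[3].round(4))
for X in [(.4235,-.342,.08)]:
  for a in range(0,360,45): print(a,proj("top",(X[0]+.076*np.cos(np.radians(a)),X[1]+.076*np.sin(np.radians(a)),.08)).round(1))
for w in [(35,2),(36,3),(34,2)]:
    c=circfit(im,"top",(163.5,265.5),w[0],.014,w[1],-1); print(w,c[0].round(4),2*c[1],c[2],c[3].round(4))
E
```

```text
(35, 2) 1 [ 0.4238 -0.3371] 0.15987987703124684 36 0.0006
(35, 2) -1 [ 0.4238 -0.3395] 0.1485061762985737 25 0.0005
(36, 1.5) 1 [ 0.424  -0.3372] 0.16268698015654628 45 0.0006
(36, 1.5) -1 [ 0.4227 -0.3424] 0.15557306495564568 17 0.0006
(34, 2) 1 [ 0.4245 -0.3382] 0.1521898097488783 27 0.0011
(34, 2) -1 [ 0.4237 -0.3359] 0.13881559188071793 33 0.0006
(37, 3) 1 [ 0.4223 -0.3371] 0.16465193692690736 57 0.0023
(37, 3) -1 [ 0.4226 -0.3429] 0.15578847368243537 19 0.0007
0 [459. 238.]
45 [434.8 249.2]
90 [425.5 274.7]
135 [436.7 299.7]
180 [461.7 309.2]
225 [485.7 297.7]
270 [494.7 272.3]
315 [483.7 247.7]
(35, 2) [0.4601 0.3098] 0.1576860324281402 27 0.0005
(36, 3) [0.4601 0.3098] 0.1576860324281402 27 0.0005
(34, 2) [0.46   0.3099] 0.15779323259897518 28 0.0006
```

View pics/crop1.png

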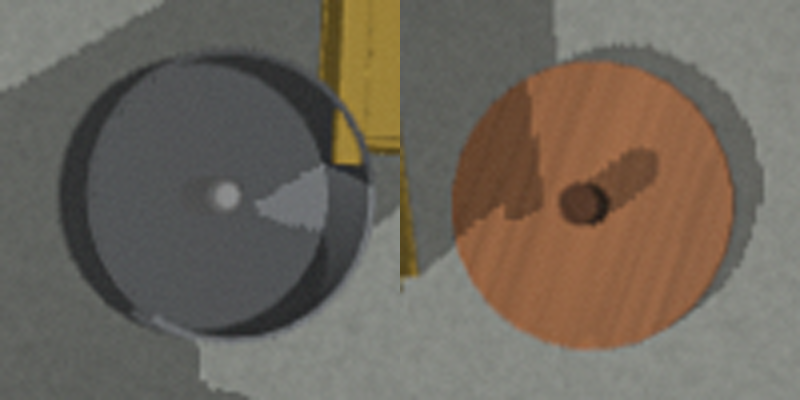

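```bash
python3 - <<'E'
from h import *
s=telemetry.sense();r=R.from_quat(s["tool_rot"]);p=optics.camera_params("wrist")
print("cam in tool",r.inv().apply(np.array(p["origin"])-s["tcp_pos"]).round(4)); print("axes in tool (rows cam x,y,z)",(r.inv()*R.from_quat(p["attitude"])).as_matrix().T.round(4))
for d in [(.42,-.34,.3)]: go(*d,jaw=-np.pi/2)
im=cv2.imread("pics/top0.png");hsv=cv2.cvtColor(im,cv2.COLOR_BGR2HSV)
m=(hsv[...,1]>100)&(hsv[...,0]<17);m[:, :127]=0;m[:225]=0;m[310:]=0;m[:,205:]=0
for c in hullc(m,500):print("cover",np.round(c,1),onz("top",c[:2],.011).round(4))
m=cv2.inRange(hsv[250:280,145:180],(0,0,0),(180,255,75)); 
for c in hullc(m,5): print(np.round(c,1),onz("top",(c[0]+145,c[1]+250),.028).round(4))
import sys
print(hsv[262:270,154:172,2])
# scene spindle
E
```

```text
cam in tool [-0.1716  0.0785  0.0011]
axes in tool (rows cam x,y,z) [[-1.000e-04  2.000e-04  1.000e+00]
 [-3.080e-01 -9.514e-01  2.000e-04]
 [ 9.514e-01 -3.080e-01  2.000e-04]]
t 0.15 tcp [ 0.2059 -0.5895  0.2014] shift [-0.0983  0.2844 -0.1652] turn 0.336 |d| 0.343 jawang -1.235 q [-1.41  0.53  1.43  0.    1.18 -0.18] tilt [-2.0e-04  1.7e-03 -1.0e+00]
cover [ 162.7  265.8 3889.5 3843. ] [0.4595 0.3108]
[18.5 15.7 35.  18. ] [0.4593 0.3045]
[[151 132 103  85  80  81  81  81  74  52  46  71  99 117 113 107 106 115]
 [136 103  82  82  85  85  85  82  82  63  43  44  80 113 113 110 107 107]
 [129  87  79  85  83  86  87  84  85  77  58  38  55  87 109 107 109 109]
 [127  82  78  85  84  86  84  85  87  88  60  42  42  76 107 108 109 118]
 [127  86  76  80  87  81  83  87  89  85  60  45  45  83 106 109 114 146]
 [141 103  80  77  83  88  86  85  87  88  58  41  48  93 112 143 150 157]
 [141 111  84  77  79  85  89  85  88  72  50  40  67 137 146 156 155 153]
 [150 130  97  80  76  79  84  83  76  55  40  49 112 147 154 153 157 151]]
```

Call:
step_arm --pt "-0.05 0.01 0" --pt "-0.07 0.03 -0.01" --pt "-0.07 0.06 -0.03" --pt "-0.07 0.1 -0.055" --pt "-0.07 0.14 -0.08" --pt "-0.07 0.18 -0.1" --pt "-0.07 0.22 -0.12" --pt "-0.07 0.26 -0.14"

```text
invalid input at $.commands[0]: expected 4 numbers
```

```bash
python3 - <<'E'
from h import *
go(.4235,-.342,.27); p=optics.camera_params("wrist"); snap("wrist","w1"); go(.4235,-.342,.27)
E
```

```text
t 0.15 tcp [ 0.2059 -0.5895  0.2014] shift [-0.0683  0.287  -0.1621] turn 0 |d| 0.337 jawang -1.235 q [-1.41  0.53  1.43  0.    1.18 -0.18] tilt [-2.0e-04  1.7e-03 -1.0e+00]
t 0.2 tcp [ 0.2059 -0.5896  0.2015] shift [-0.0682  0.2871 -0.1621] turn 0 |d| 0.337 jawang -1.235 q [-1.41  0.53  1.43 -0.    1.18 -0.18] tilt [-2.0e-04  1.3e-03 -1.0e+00]
```

View pics/w1.png

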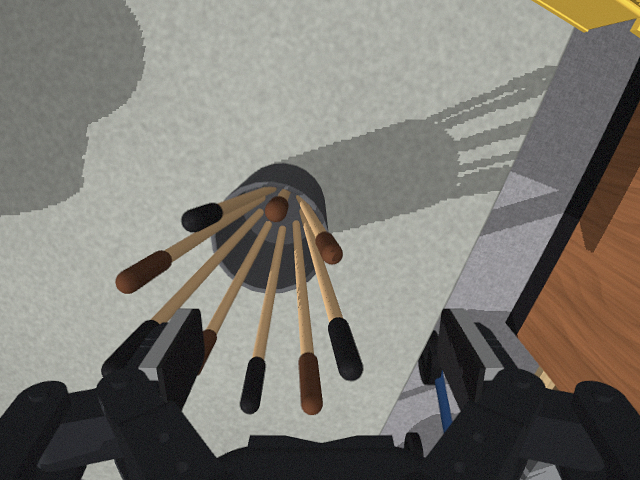

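Same view as before: the brush cup at (275,230), since the move was refused for lack of the fourth number.

Call:
step_arm --pt "-0.05 0.01 0 0" --pt "-0.07 0.03 -0.01 0" --pt "-0.07 0.06 -0.03 0" --pt "-0.07 0.1 -0.055 0" --pt "-0.07 0.14 -0.08 0" --pt "-0.07 0.18 -0.1 0" --pt "-0.07 0.22 -0.12 0" --pt "-0.07 0.24 -0.14 0"

```text
t: 0.87
tcp_pos: [0.3864, -0.3802, 0.2718]
tool_rot: [0.41, 0.576, -0.409, 0.577]
force: [0.4, -0.4, -0.0]
finger_gap: 1.003
```

```bash
python3 - <<'E'
from h import *
go(.4235,-.342,.27); p=optics.camera_params("wrist"); snap("wrist","w2"); go(.4235,-.342,.27)
E
```

```text
t 0.87 tcp [ 0.3864 -0.3802  0.2718] shift [ 0.0018  0.0476 -0.0239] turn 0 |d| 0.053 jawang -1.235 q [-0.98  0.34  1.55  0.    1.25  0.25] tilt [ 1.e-03  3.e-04 -1.e+00]
t 0.92 tcp [ 0.3892 -0.3717  0.2716] shift [ 0.0019  0.0423 -0.0165] turn 0 |d| 0.045 jawang -1.23 q [-0.97  0.33  1.56  0.01  1.25  0.25] tilt [ 0.0025  0.0088 -1.    ]
```

View pics/w2.png

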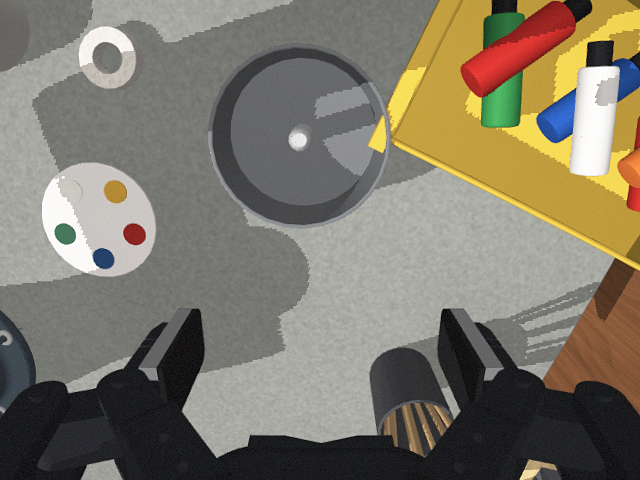

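```bash
python3 - <<'E'
from h import *
for k in range(3): telemetry.sense(); snap("wrist")
p=optics.camera_params("wrist"); im=snap("wrist","w3")
go(.4235,-.342,.27)
uv=proj("wrist",(.4235,-.3445,.08),p); print(uv)
for rp,pol in [(89,1),(89,-1),(85,-1),(85,1)]:
    c=circfit(im,"wrist",uv,rp,.08,8,pol,p); print(rp,pol,c[0].round(4),2*c[1],c[2],c[3].round(4))
uv=proj("wrist",(.4235,-.3445,.068),p).round().astype(int);print(uv)
m=im[...,0]>125; mm=np.zeros_like(m); mm[uv[1]-14:uv[1]+14,uv[0]-14:uv[0]+14]=m[uv[1]-14:uv[1]+14,uv[0]-14:uv[0]+14]
for h in hullc(mm,10): print(np.round(h,1),onz("wrist",h[:2],.068,p).round(4))
c=im[uv[1]-110:uv[1]+110,uv[0]-110:uv[0]+110]; cv2.imwrite("pics/c3.png",cv2.resize(c,(600,600))[:,:,::-1])
E
```

```text
t 1.12 tcp [ 0.3847 -0.3814  0.2718] shift [ 0.0018  0.0496 -0.0243] turn 0 |d| 0.055 jawang -1.234 q [-0.99  0.34  1.55 -0.    1.25  0.25] tilt [-5.e-04  4.e-04 -1.e+00]
[295.17143392 136.98805918]
89 1 [ 0.4232 -0.3487] 0.15163329346219276 67 0.0003
89 -1 [ 0.4152 -0.3508] 0.15236158037247405 35 0.001
85 -1 [ 0.4153 -0.3495] 0.15094506508185918 32 0.001
85 1 [ 0.4232 -0.3487] 0.15164755032666502 67 0.0003
[296 136]
[299.1 136.9 376.5 358.5] [ 0.4236 -0.3475]
```

View pics/c3.png

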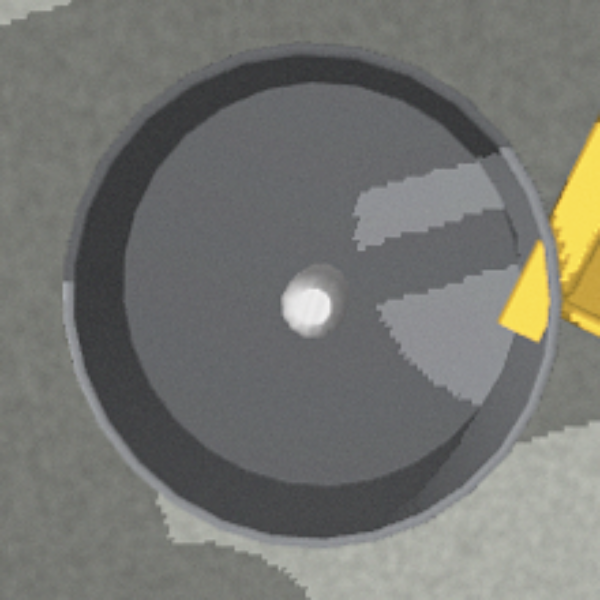

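```bash
python3 - <<'E'
from h import *
p=optics.camera_params("wrist")
u0,v0=186,26
for a,b in [((500,325),(333,163)),((540,342),(363,163))]:
    o1,d1=ray("wrist",(u0+a[0]*220/600,v0+a[1]*220/600),p); o2,d2=ray("top",(405+b[0]/4,225+b[1]/4))
    s=np.linalg.lstsq(np.c_[d1,-d2],o2-o1,rcond=None)[0]; X1=o1+s[0]*d1;X2=o2+s[1]*d2; print(X1.round(4),X2.round(4))
E
```

```text
[ 0.4365 -0.4122  0.0575] [ 0.4382 -0.4116  0.0573]
[ 0.4365 -0.4248  0.0701] [ 0.4375 -0.4244  0.07  ]
```

```bash
python3 - <<'E'
from h import *
go(.4336,-.1403,.15,0)
E
```

```text
t 1.12 tcp [ 0.3847 -0.3814  0.2718] shift [ 0.1219  0.1259 -0.2113] turn -1.234 |d| 0.275 jawang -1.234 q [-0.99  0.34  1.55 -0.    1.25  0.25] tilt [-5.e-04  4.e-04 -1.e+00]
```

Call:
step_arm --pt "0.015 0.015 -0.025 -0.12" --pt "0.03 0.03 -0.05 -0.24" --pt "0.045 0.047 -0.079 -0.36" --pt "0.06 0.063 -0.106 -0.48" --pt "0.075 0.079 -0.132 -0.6" --pt "0.09 0.095 -0.16 -0.72" --pt "0.105 0.11 -0.185 -0.84" --pt "0.122 0.126 -0.211 -0.96" --jaw 0.0854 --grip_force 40

```text
t: 1.78
tcp_pos: [0.4343, -0.1416, 0.1495]
tool_rot: [0.095, 0.7, -0.096, 0.701]
force: [1.0, -0.6, 0.4]
finger_gap: 1.001
```

```bash
python3 - <<'E'
from h import *
im=snap("top"); 
for nm,uv in [("C",(364,272))]:
    print(circfit(im,"top",uv,13.5,.02,3))
go(.4336,-.1403,.06,0)
E
```

```text
(array([ 0.4401326 , -0.15435192]), np.float64(0.03833805053717595), np.int64(14), np.float64(0.0005081196961618314))
t 1.83 tcp [ 0.4314 -0.135   0.1466] shift [ 0.0865 -0.0049  0.0042] turn -0.265 |d| 0.087 jawang -0.265 q [-0.55  0.39  1.91  0.    0.85 -0.29] tilt [-0.0064  0.0071 -1.    ]
```

Call:
step_arm --pt "0.02 -0.002 0.001 -0.12" --pt "0.04 -0.003 0.003 -0.2" --pt "0.06 -0.004 0.003 -0.265" --pt "0.06 -0.004 0.003 -0.265" --pt "0.06 -0.004 0.003 -0.265"

```text
t: 2.25
tcp_pos: [0.4324, -0.1405, 0.0859]
tool_rot: [0.005, 0.71, 0.001, 0.704]
force: [0.1, 0.3, 0.6]
finger_gap: 1.002
```

```bash
python3 - <<'E'
from h import *
p=optics.camera_params("wrist"); im=snap("wrist","w4")
go(.4336,-.1403,0,0)
uv=proj("wrist",(.4336,-.1403,.02),p); uv2=proj("wrist",(.4636,-.1403,.02),p); print(uv,uv2)
print(circfit(im,"wrist",uv,np.hypot(*(uv2-uv)),.02,10,-1,p))
E
```

```text
t 2.3 tcp [ 0.433  -0.1407  0.0867] shift [ 0.0867 -0.0002  0.0011] turn -0.004 |d| 0.087 jawang -0.004 q [-0.56  0.51  1.95  0.    0.69 -0.56] tilt [-0.0065  0.007  -1.    ]
[323.47426042 234.53679468] [372.96780743 234.45979496]
(array([ 0.43355593, -0.14158762]), np.float64(0.029296268177822073), np.int64(66), np.float64(0.0001636337396447492))
```

View pics/w4.png

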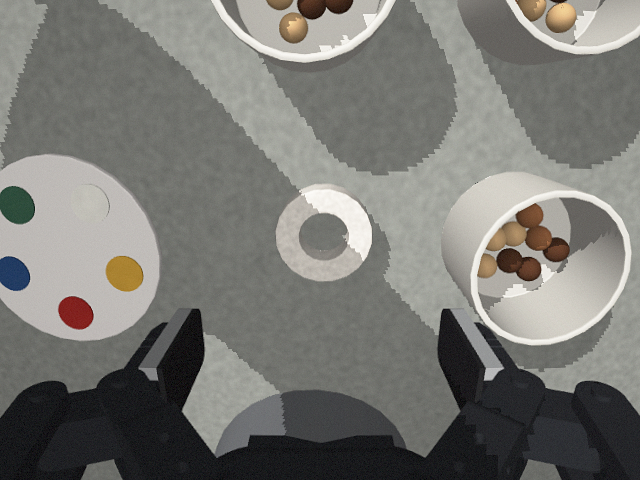

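Call:
step_arm --pt "0.03 -0.001 0.001 0" --pt "0.06 -0.001 0.001 0" --pt "0.08 -0.001 0.001 0" --pt "0.086 -0.001 0.001 0" --pt "0.086 -0.001 0.001 0"

```text
t: 2.72
tcp_pos: [0.4335, -0.1416, 0.0004]
tool_rot: [0.005, 0.71, 0.001, 0.705]
force: [-0.3, 0.3, 0.4]
finger_gap: 0.997
```

Call:
step_arm --pt "0 0 0 0" --pt "0 0 0 0" --pt "0 0 0 0" --pt "0 0 0 0" --jaw 0.04 --grip_force 40

```text
t: 3.05
tcp_pos: [0.4342, -0.1421, 0.0016]
tool_rot: [0.004, 0.709, 0.0, 0.705]
force: [0.4, 0.1, -0.3]
finger_gap: 0.473
```

```bash
python3 - <<'E'
from h import *
snap("wrist","w5"); go(.4336,-.1403,0,0)
E
```

```text
t 3.1 tcp [ 0.4341 -0.1419  0.0013] shift [ 0.0014  0.0016 -0.0005] turn -0.006 |d| 0.002 jawang -0.006 q [-0.56  0.69  1.99  0.01  0.47 -0.56] tilt [-0.0055  0.0064 -1.    ]
```

View pics/w5.png

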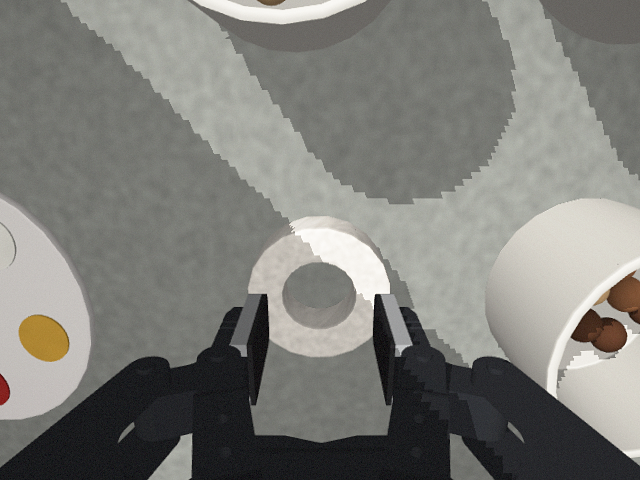

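```bash
python3 - <<'E'
from h import *
p=optics.camera_params("wrist")
s=telemetry.sense();r=R.from_quat(s["tool_rot"])
for x in (0,-.01,-.02,-.03,-.04):
  print(x,[proj("wrist",r.apply([x,y,.02])+s["tcp_pos"],p).round().tolist() for y in (-.011,.011)])
im=cv2.imread("pics/w5.png")[:,:,::-1].copy()
print(circfit(im,"wrist",(319,287),70,.02,10,-1,p))
cv2.imwrite("pics/c5.png",cv2.resize(im[200:420,180:460,::-1],(760,597)))
E
```

```text
0 [[364.0, 301.0], [365.0, 256.0]]
-0.01 [[366.0, 311.0], [368.0, 265.0]]
-0.02 [[368.0, 323.0], [370.0, 274.0]]
-0.03 [[371.0, 336.0], [373.0, 285.0]]
-0.04 [[374.0, 350.0], [377.0, 297.0]]
(array([ 0.43351031, -0.14124751]), np.float64(0.02915034867364725), np.int64(52), np.float64(0.00017481059527044515))
```

View pics/c5.png

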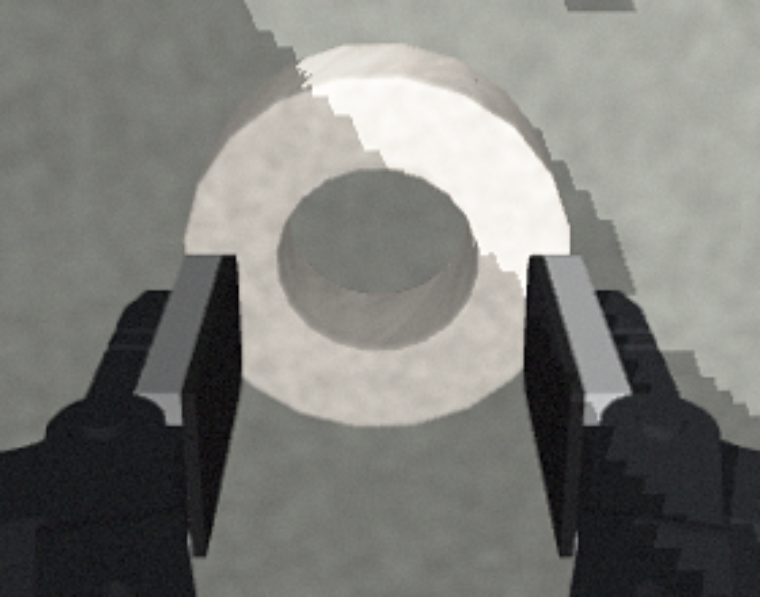

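```bash
python3 - <<'E'
from h import *
im=snap("scene"); uv=proj("scene",(.434,-.142,.0)).round(); print(uv, proj("scene",(.434,-.142,.04)), proj("scene",(.434,-.142,.02)))
u,v=map(int,uv); c=im[v-110:v+40,u-100:u+100]; cv2.imwrite("pics/s5.png",cv2.resize(c,(800,600),interpolation=cv2.INTER_CUBIC)[:,:,::-1])
E
```

```text
[286. 209.] [285.71308739 195.5482277 ] [286.10504301 202.29409222]
```

View pics/s5.png

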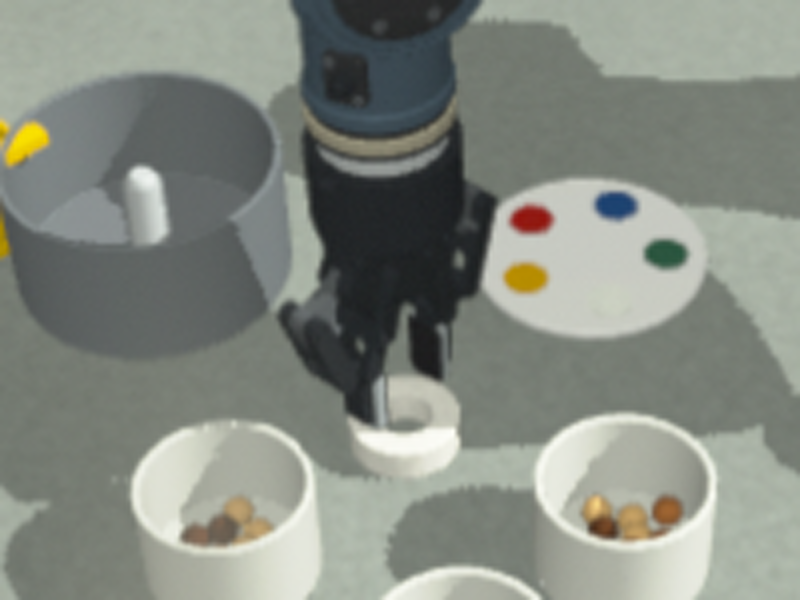

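```bash
python3 - <<'E'
from h import *
for z in (0,.01,.02,.03,.04): print(z,proj("scene",(.454,-.131,z)).round(1),proj("scene",(.454,-.153,z)).round(1))
s=telemetry.sense(); print(s["finger_gap"],s["tcp_pos"])
# FK check of pad bottoms in wrist: pixel (374,294) assume gap half .02 -> solve depth
r=R.from_quat(s["tool_rot"]); p=optics.camera_params("wrist")
for uv in [(374,294),(373,338),(268,294),(269.5,338)]:
    o,d=ray("wrist",uv,p); o=r.inv().apply(o-s["tcp_pos"]); d=r.inv().apply(d)
    t=(np.sign(d[2])*.0202-o[2])/d[2]; print(uv,(o+t*d).round(4))
E
```

```text
0 [284.  216.5] [276.4 211.6]
0.01 [283.8 213.2] [276.1 208.4]
0.02 [283.5 209.9] [275.9 205. ]
0.03 [283.3 206.6] [275.6 201.7]
0.04 [283.1 203.2] [275.3 198.3]
0.4746736068333487 [ 0.43393307 -0.14187594  0.0011669 ]
(374, 294) [-0.0313  0.008   0.0202]
(373, 338) [-0.0344 -0.0092  0.0202]
(268, 294) [-0.028   0.0064 -0.0202]
(269.5, 338) [-0.0297 -0.0122 -0.0202]
```

```bash
python3 - <<'E'
from h import *
s=telemetry.sense(); r=R.from_quat(s["tool_rot"]); p=optics.camera_params("wrist")
for uv in [(441,309),(443,365),(204,309),(203,365)]:
    o,d=ray("wrist",uv,p); o=r.inv().apply(o-s["tcp_pos"]); d=r.inv().apply(d)
    t=(np.sign(d[2])*.0427-o[2])/d[2]; print(uv,(o+t*d).round(4))
im=cv2.imread("pics/w4.png"); cv2.imwrite("pics/c4.png",cv2.resize(im[280:440,120:520],(800,320)))
E
```

```text
(441, 309) [-0.0424  0.0075  0.0427]
(443, 365) [-0.0514 -0.0096  0.0427]
(204, 309) [-0.0376  0.0049 -0.0427]
(203, 365) [-0.0458 -0.0137 -0.0427]
```

View pics/c4.png

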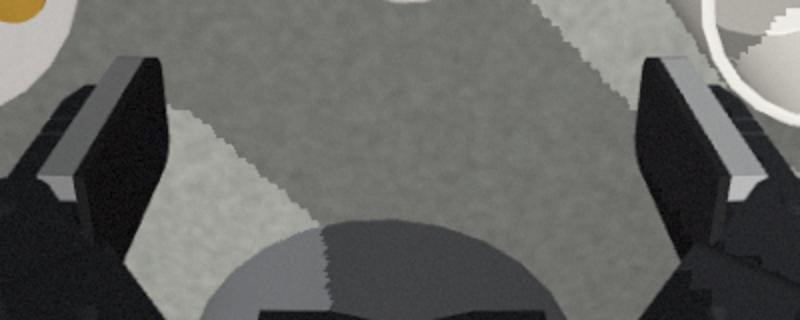

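Call:
step_arm --pt "0 0 0 0" --pt "0 0 0 0" --pt "0 0 0 0" --jaw 0.0854

```text
t: 3.4
tcp_pos: [0.434, -0.1418, 0.0013]
tool_rot: [0.004, 0.709, 0.0, 0.705]
force: [0.1, -0.1, 0.7]
finger_gap: 0.873
```

Call:
step_arm --pt "0.005 0 0 0" --pt "0.01 0 0 0" --pt "0.01 0 0 0"

```text
t: 3.65
tcp_pos: [0.4334, -0.1415, -0.0097]
tool_rot: [0.005, 0.71, 0.001, 0.705]
force: [0.5, 0.2, 0.6]
finger_gap: 0.999
```

Call:
step_arm --pt "0 0 0 0" --pt "0 0 0 0" --pt "0 0 0 0" --pt "0 0 0 0" --jaw 0.045

```text
t: 3.98
tcp_pos: [0.4334, -0.1415, -0.0097]
tool_rot: [0.005, 0.71, 0.001, 0.705]
force: [-1.0, 0.4, 0.2]
finger_gap: 0.529
```

Call:
step_arm --pt "0 0 0 0" --pt "0 0 0 0" --pt "0 0 0 0" --pt "0 0 0 0" --jaw 0.0854

```text
t: 4.32
tcp_pos: [0.4335, -0.1415, -0.0096]
tool_rot: [0.005, 0.71, 0.0, 0.705]
force: [0.8, 0.5, -0.8]
finger_gap: 0.996
```

Call:
step_arm --pt "0.005 0 0 0" --pt "0.01 0 0 0" --pt "0.012 0 0 0" --pt "0.012 0 0 0"

```text
t: 4.65
tcp_pos: [0.433, -0.1412, -0.0223]
tool_rot: [0.005, 0.71, 0.001, 0.704]
force: [-0.2, 0.4, 0.2]
finger_gap: 0.998
```

```bash
python3 - <<'E'
from h import *
s=telemetry.sense(); print(s["tcp_pos"].round(4) if hasattr(s["tcp_pos"],'round') else s["tcp_pos"],s["force"])
im=snap("wrist","w6"); cv2.imwrite("pics/c6.png",cv2.resize(im[200:440,120:520],(800,480))[:,:,::-1])
E
```

```text
[ 0.433  -0.1412 -0.0223] [-0.20000888  0.38832462  0.15105899]
```

View pics/c6.png

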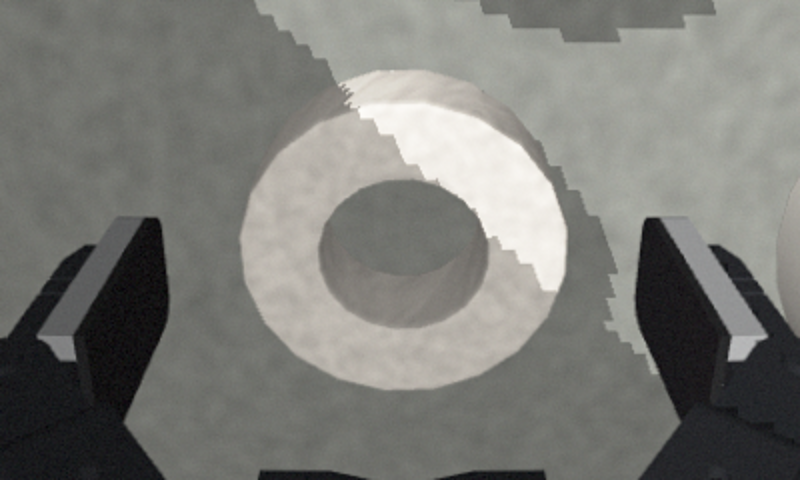

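Call:
step_arm --pt "0.005 0 0 0" --pt "0.009 0 0 0" --pt "0.009 0 0 0"

```text
t: 4.95
tcp_pos: [0.4326, -0.141, -0.0319]
tool_rot: [0.005, 0.71, 0.001, 0.704]
force: [-0.8, 0.6, 0.5]
finger_gap: 1.002
```

Call:
step_arm --pt "0 0 0 0" --pt "0 0 0 0" --pt "0 0 0 0" --pt "0 0 0 0" --jaw 0.045 --grip_force 40

```text
t: 5.28
tcp_pos: [0.4326, -0.1409, -0.0314]
tool_rot: [0.005, 0.71, 0.001, 0.704]
force: [-0.5, -0.1, 3.7]
finger_gap: 0.686
```

Call:
step_arm --pt "-0.02 0 0 0" --pt "-0.05 0 0 0" --pt "-0.09 0 0 0" --pt "-0.12 0 0 0" --pt "-0.125 0 0 0" --pt "-0.125 0 0 0"

```text
t: 5.78
tcp_pos: [0.4351, -0.1428, 0.0955]
tool_rot: [0.004, 0.709, -0.0, 0.706]
force: [0.3, 0.1, -0.6]
finger_gap: 0.684
```

```bash
python3 - <<'E'
from h import *
p=optics.camera_params("wrist"); s=telemetry.sense(); im=snap("wrist","w7"); zu=s["tcp_pos"][2]+.0314
go(.4232,-.3487,.10,0)
uv=proj("wrist",(s["tcp_pos"][0],s["tcp_pos"][1],zu+.02),p); uv2=proj("wrist",(s["tcp_pos"][0]+.015,s["tcp_pos"][1],zu+.02),p); print(uv,s["finger_gap"])
c=circfit(im,"wrist",uv,np.hypot(*(uv2-uv)),zu+.02,10,1,p); print(c, c[0]-s["tcp_pos"][:2])
E
```

```text
t 5.83 tcp [ 0.4339 -0.1421  0.0941] shift [-0.0074 -0.2066 -0.0095] turn -0.006 |d| 0.207 jawang -0.006 q [-0.56  0.49  1.94  0.    0.72 -0.56] tilt [-0.0071  0.0074 -0.9999]
[319.6158267  341.31438676] 0.6841146845042778
(array([ 0.43531409, -0.1432741 ]), np.float64(0.015230591411104506), np.int64(72), np.float64(0.0001021192556926492)) [ 0.00025394 -0.00046339]
```

View pics/w7.png

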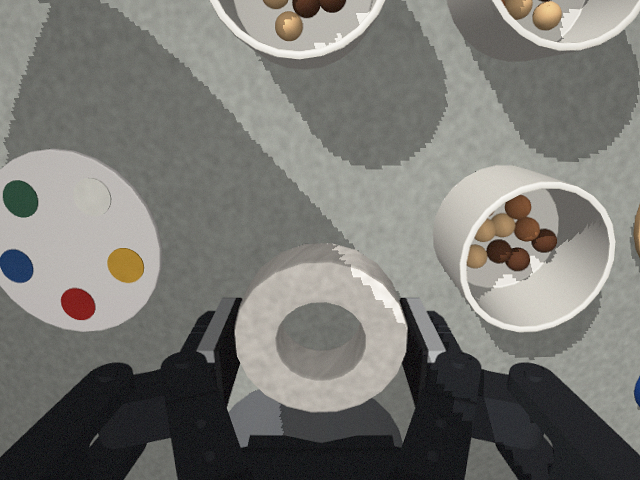

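Call:
step_arm --pt "0 -0.03 -0.001 0" --pt "-0.003 -0.065 -0.003 0" --pt "-0.005 -0.1 -0.005 0" --pt "-0.006 -0.135 -0.007 0" --pt "-0.007 -0.17 -0.008 0" --pt "-0.007 -0.195 -0.0095 0" --pt "-0.007 -0.2055 -0.0095 0" --pt "-0.007 -0.2055 -0.0095 0"

```text
t: 6.5
tcp_pos: [0.4225, -0.3494, 0.0975]
tool_rot: [0.006, 0.71, -0.0, 0.704]
force: [0.5, 0.5, -0.6]
finger_gap: 0.683
```

```bash
python3 - <<'E'
from h import *
p=optics.camera_params("wrist"); s=telemetry.sense(); im=snap("wrist","w8"); zu=s["tcp_pos"][2]+.0314
go(.4231,-.3477,.01,0)
uv=proj("wrist",(s["tcp_pos"][0],s["tcp_pos"][1],zu+.02),p); uv2=proj("wrist",(s["tcp_pos"][0]+.015,s["tcp_pos"][1],zu+.02),p); print(uv,s["finger_gap"])
c=circfit(im,"wrist",uv,np.hypot(*(uv2-uv)),zu+.02,10,1,p); print(c, c[0]-s["tcp_pos"][:2])
print(proj("wrist",(.4232,-.3482,.068),p))
E
```

```text
t 6.55 tcp [ 0.4221 -0.3469  0.0976] shift [ 0.0876 -0.0017  0.0018] turn -0.008 |d| 0.088 jawang -0.008 q [-0.89  0.58  1.71 -0.    0.87 -0.88] tilt [-0.0095  0.011  -0.9999]
[318.94092545 340.88591139] 0.6833090718915361
(array([ 0.42285532, -0.3497674 ]), np.float64(0.015012198770225442), np.int64(71), np.float64(0.00020894522777577536)) [ 0.00035516 -0.00032774]
[322.24022632 253.89724489]
```

View pics/w8.png

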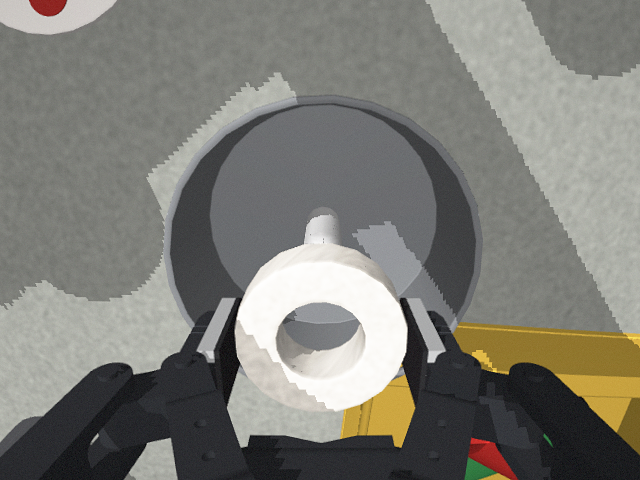

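Call:
step_arm --pt "0.02 -0.001 0.001 0" --pt "0.05 -0.001 0.0015 0" --pt "0.075 -0.0015 0.0018 0" --pt "0.09 -0.0017 0.0018 0" --pt "0.095 -0.0017 0.0018 0" --pt "0.105 -0.0017 0.0018 0" --pt "0.108 -0.0017 0.0018 0"

```text
t: 7.13
tcp_pos: [0.4223, -0.3452, -0.0114]
tool_rot: [0.007, 0.711, 0.002, 0.703]
force: [-0.4, 0.3, -0.1]
finger_gap: 0.685
```

```bash
python3 - <<'E'
from h import *
s=telemetry.sense();im=snap("wrist","w9"); go(.4231,-.3477,.01,0); print(s["force"])
E
```

```text
t 7.18 tcp [ 0.4224 -0.3456 -0.0113] shift [-0.0213 -0.0018  0.0005] turn -0.007 |d| 0.021 jawang -0.007 q [-0.89  0.76  1.76 -0.    0.64 -0.88] tilt [-0.0113  0.0134 -0.9998]
[-0.41749226  0.34411077 -0.1193548 ]
```

View pics/w9.png

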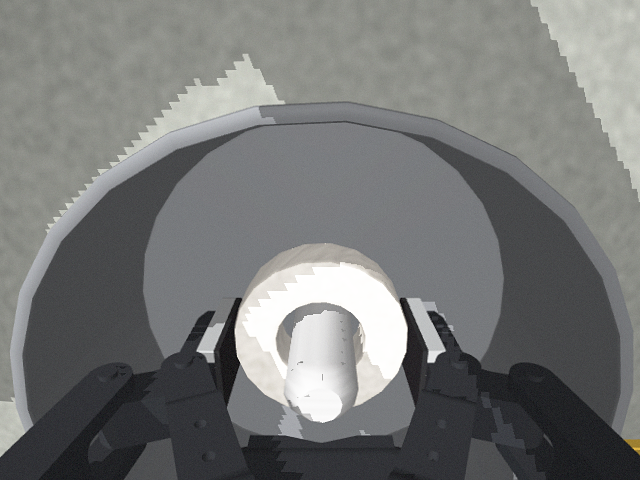

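Call:
step_arm --pt "0 0 0 0" --pt "0 0 0 0" --pt "0 0 0 0" --pt "-0.01 0 0 0" --jaw 0.078

```text
t: 7.52
tcp_pos: [0.4219, -0.3451, -0.0016]
tool_rot: [0.008, 0.712, 0.003, 0.703]
force: [0.1, 0.7, 0.1]
finger_gap: 0.915
```

Call:
step_arm --pt "-0.03 0 0 0" --pt "-0.07 0 0 0" --pt "-0.11 0 0 0" --pt "-0.14 0 0 0" --pt "-0.15 0 0 0" --pt "-0.15 0 0 0"

```text
t: 8.02
tcp_pos: [0.4254, -0.3493, 0.1526]
tool_rot: [0.005, 0.71, 0.0, 0.705]
force: [0.7, -0.2, -0.6]
finger_gap: 0.913
```

```bash
python3 - <<'E'
from h import *
im=snap("wrist","w10")
# other rolls still there?
t=snap("top","t1")
for nm,uv in [("A",(297,161)),("B",(237,275))]: print(nm,circfit(t,"top",uv,13.5,.02,3))
go(.4352,.1416,.12,0)
E
```

```text
A (array([0.68647618, 0.00255364]), np.float64(0.029554982865929804), np.int64(72), np.float64(0.0005848762975184743))
B (array([0.43540565, 0.14155369]), np.float64(0.029386643703205484), np.int64(69), np.float64(0.000571399306952568))
t 8.12 tcp [ 0.4234 -0.3469  0.1485] shift [0.0357 0.4881 0.0087] turn -0.007 |d| 0.489 jawang -0.007 q [-0.89  0.5   1.67 -0.    0.99 -0.88] tilt [-0.0126  0.015  -0.9998]
```

View pics/w10.png

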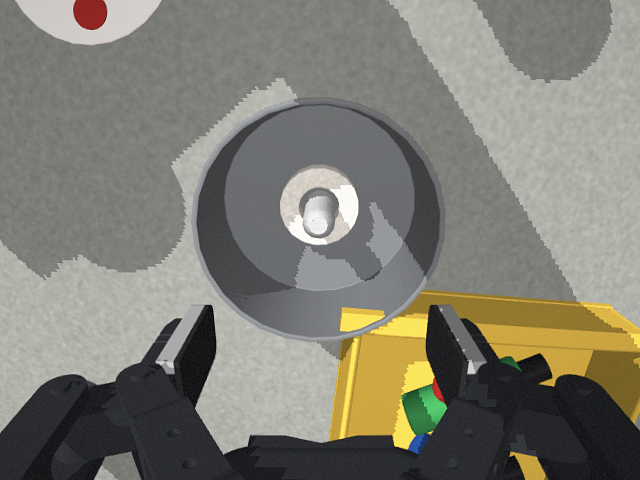

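View pics/t1.png

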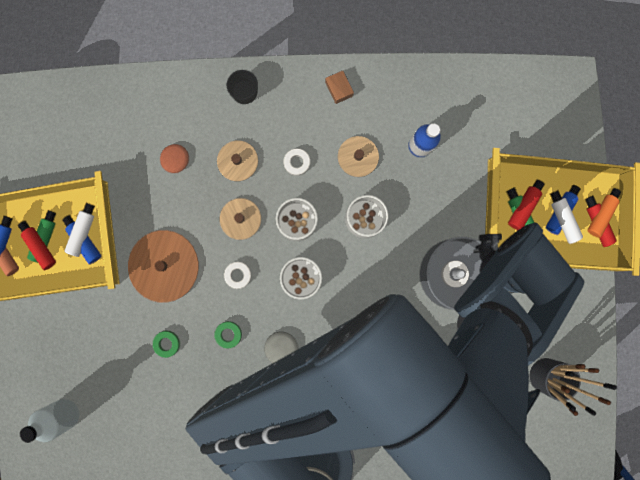

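Call:
step_arm --pt "0 0.035 0 0" --pt "0 0.076 0 0" --pt "0 0.117 0.001 0" --pt "0 0.158 0.002 0" --pt "0 0.199 0.003 0" --pt "0.003 0.24 0.004 0" --pt "0.006 0.281 0.005 0" --pt "0.01 0.322 0.006 0"

```text
t: 8.78
tcp_pos: [0.4296, -0.0226, 0.1415]
tool_rot: [0.009, 0.713, 0.003, 0.701]
force: [1.4, -0.3, -0.7]
finger_gap: 0.914
```

```bash
python3 - <<'E'
from h import *
go(.4352,.1416,.08,0)
E
```

```text
t 8.78 tcp [ 0.4296 -0.0226  0.1415] shift [0.0641 0.1632 0.0053] turn -0.008 |d| 0.175 jawang -0.008 q [-0.32  0.38  1.96  0.01  0.83 -0.32] tilt [-0.0169  0.0166 -0.9997]
```

Call:
step_arm --pt "0.015 0.041 0.001 0" --pt "0.03 0.082 0.003 0" --pt "0.045 0.12 0.004 0" --pt "0.055 0.15 0.005 0" --pt "0.064 0.163 0.005 0" --pt "0.064 0.163 0.005 0" --pt "0.064 0.163 0.005 0" --jaw 0.0854

```text
t: 9.37
tcp_pos: [0.4326, 0.1419, 0.0781]
tool_rot: [0.008, 0.715, 0.004, 0.699]
force: [0.2, -0.5, 0.5]
finger_gap: 1.001
```

```bash
python3 - <<'E'
from h import *
go(.4352,.1416,-.03,0); p=optics.camera_params("wrist"); im=snap("wrist","w11")
go(.4352,.1416,-.03,0); 
uv=proj("wrist",(.4352,.1416,.02),p); uv2=proj("wrist",(.4652,.1416,.02),p); print(uv)
print(circfit(im,"wrist",uv,np.hypot(*(uv2-uv)),.02,10,-1,p))
E
```

```text
t 9.37 tcp [0.4326 0.1419 0.0781] shift [ 0.108  -0.002   0.0051] turn -0.006 |d| 0.108 jawang -0.006 q [0.06 0.53 1.95 0.03 0.69 0.04] tilt [-0.0226  0.0159 -0.9996]
t 9.42 tcp [0.4335 0.1412 0.0788] shift [ 0.1088 -0.0013  0.004 ] turn -0.007 |d| 0.109 jawang -0.007 q [0.06 0.52 1.95 0.03 0.69 0.04] tilt [-0.0207  0.0161 -0.9997]
[327.09034476 240.04790691]
(array([0.43521116, 0.14095997]), np.float64(0.02932369267689455), np.int64(65), np.float64(0.0002726044454098594))
```

Call:
step_arm --pt "0 0 0 0" --pt "0 0 0 0" --pt "0 0 0 0" --pt "0 0 0 0" --pt "0 0 0 0"

```text
t: 9.83
tcp_pos: [0.4338, 0.1405, 0.0792]
tool_rot: [0.009, 0.714, 0.003, 0.7]
force: [-0.1, 0.1, -0.6]
finger_gap: 0.999
```

```bash
python3 - <<'E'
from h import *
go(.4352,.1410,-.03,0)
E
```

```text
t 9.83 tcp [0.4338 0.1405 0.0792] shift [ 0.1091 -0.0013  0.0035] turn -0.009 |d| 0.109 jawang -0.009 q [0.05 0.52 1.95 0.03 0.69 0.04] tilt [-0.0199  0.0161 -0.9997]
```

Call:
step_arm --pt "-0.04 0 0 0" --pt "-0.08 0 0 0" --pt "-0.12 0 0 0"

```text
t: 10.08
tcp_pos: [0.4354, 0.1382, 0.1998]
tool_rot: [0.009, 0.715, 0.002, 0.699]
force: [0.8, 0.3, 0.0]
finger_gap: 0.999
```

```bash
python3 - <<'E'
from h import *
go(.4352,.1410,-.03,0)
for i in range(8): snap("wrist"); go(.4352,.1410,-.03,0)
E
```

```text
t 10.08 tcp [0.4354 0.1382 0.1998] shift [ 0.2298 -0.0008  0.0051] turn -0.009 |d| 0.23 jawang -0.009 q [0.05 0.31 1.83 0.02 1.02 0.05] tilt [-0.0231  0.0159 -0.9996]
t 10.13 tcp [0.4412 0.1387 0.2074] shift [ 0.2375 -0.0018 -0.0045] turn -0.009 |d| 0.238 jawang -0.009 q [0.05 0.3  1.82 0.02 1.03 0.05] tilt [-0.0062  0.0168 -0.9998]
t 10.18 tcp [0.4411 0.1387 0.2049] shift [ 0.2349 -0.0017 -0.0045] turn -0.009 |d| 0.235 jawang -0.009 q [0.05 0.31 1.82 0.02 1.02 0.05] tilt [-0.0058  0.0169 -0.9998]
t 10.23 tcp [0.4389 0.1386 0.2024] shift [ 0.2324 -0.0014 -0.0011] turn -0.009 |d| 0.232 jawang -0.009 q [0.05 0.31 1.83 0.02 1.02 0.05] tilt [-0.0112  0.0166 -0.9998]
t 10.28 tcp [0.4369 0.1385 0.2006] shift [ 0.2306 -0.0012  0.002 ] turn -0.009 |d| 0.231 jawang -0.009 q [0.05 0.31 1.83 0.02 1.02 0.05] tilt [-0.0163  0.0163 -0.9997]
t 10.33 tcp [0.4357 0.1384 0.1993] shift [ 0.2292 -0.0011  0.004 ] turn -0.009 |d| 0.229 jawang -0.009 q [0.05 0.31 1.83 0.02 1.02 0.05] tilt [-0.0198  0.0161 -0.9997]
t 10.38 tcp [0.4351 0.1384 0.1985] shift [ 0.2284 -0.001   0.0051] turn -0.009 |d| 0.229 jawang -0.009 q [0.05 0.31 1.83 0.02 1.02 0.05] tilt [-0.0218  0.016  -0.9996]
t 10.43 tcp [0.4349 0.1384 0.198 ] shift [ 0.228  -0.001   0.0056] turn -0.009 |d| 0.228 jawang -0.009 q [0.05 0.32 1.83 0.02 1.02 0.05] tilt [-0.023   0.0159 -0.9996]
t 10.48 tcp [0.4349 0.1385 0.1979] shift [ 0.2278 -0.001   0.0056] turn -0.009 |d| 0.228 jawang -0.009 q [0.05 0.32 1.83 0.02 1.02 0.05] tilt [-0.0233  0.0159 -0.9996]
```

Call:
step_arm --pt "0.035 0 0.001 0" --pt "0.075 0 0.002 0" --pt "0.115 0 0.003 0" --pt "0.15 -0.001 0.004 0" --pt "0.18 -0.001 0.0045 0" --pt "0.205 -0.001 0.005 0" --pt "0.222 -0.001 0.0056 0" --pt "0.2275 -0.001 0.0056 0"

```text
t: 11.15
tcp_pos: [0.4325, 0.1408, -0.0332]
tool_rot: [0.009, 0.718, 0.002, 0.696]
force: [-0.3, 0.5, 0.2]
finger_gap: 1.003
```

Call:
step_arm --pt "0 0 0 0" --pt "0 0 0 0" --pt "0 0 0 0" --pt "0 0 0 0" --jaw 0.045

```text
t: 11.48
tcp_pos: [0.4333, 0.1408, -0.0321]
tool_rot: [0.009, 0.717, 0.002, 0.697]
force: [-0.7, -0.5, 0.1]
finger_gap: 0.68
```

Call:
step_arm --pt "-0.02 0 0 0" --pt "-0.06 0 0 0" --pt "-0.1 0 0 0" --pt "-0.14 0 0 0"

```text
t: 11.82
tcp_pos: [0.4365, 0.1386, 0.11]
tool_rot: [0.009, 0.717, 0.002, 0.697]
force: [0.7, -0.3, -0.1]
finger_gap: 0.68
```

```bash
python3 - <<'E'
from h import *
go(.4232,-.3477,.1,0); snap("wrist"); go(.4232,-.3477,.1,0)
E
```

```text
t 11.82 tcp [0.4365 0.1386 0.11  ] shift [ 0.0029 -0.4865 -0.0086] turn -0.009 |d| 0.487 jawang -0.009 q [0.05 0.47 1.91 0.02 0.79 0.04] tilt [-0.0289  0.0156 -0.9995]
t 11.87 tcp [0.4417 0.1391 0.1167] shift [ 0.009  -0.4871 -0.0141] turn -0.008 |d| 0.487 jawang -0.008 q [0.05 0.46 1.91 0.02 0.79 0.04] tilt [-0.0142  0.0163 -0.9998]
```

Call:
step_arm --pt "0 0 0 0" --pt "0 0 0 0" --pt "0 0 0 0" --pt "0 0 0 0" --pt "0 0 0 0"

```text
t: 12.28
tcp_pos: [0.4404, 0.139, 0.1153]
tool_rot: [0.009, 0.713, 0.003, 0.701]
force: [-0.3, -0.7, -0.1]
finger_gap: 0.678
```

```bash
python3 - <<'E'
from h import *
p=optics.camera_params("wrist"); s=telemetry.sense(); im=snap("wrist","w12"); zu=s["tcp_pos"][2]+.0314
go(.4231,-.3477,.10,0)
uv=proj("wrist",(s["tcp_pos"][0],s["tcp_pos"][1],zu+.02),p); uv2=proj("wrist",(s["tcp_pos"][0]+.015,s["tcp_pos"][1],zu+.02),p); print(uv,s["finger_gap"])
c=circfit(im,"wrist",uv,np.hypot(*(uv2-uv)),zu+.02,10,1,p); print(c, c[0]-s["tcp_pos"][:2])
E
```

```text
t 12.33 tcp [0.4405 0.139  0.1153] shift [ 0.0077 -0.487  -0.013 ] turn -0.008 |d| 0.487 jawang -0.008 q [0.05 0.46 1.91 0.02 0.79 0.04] tilt [-0.0179  0.0161 -0.9997]
[317.51632914 339.88081881] 0.6778972271101878
(array([0.44106618, 0.13841477]), np.float64(0.015289816318806115), np.int64(72), np.float64(0.00021874796744698858)) [ 0.00071279 -0.00058285]
```

Call:
step_arm --pt "0 -0.03 0 0" --pt "0 -0.07 -0.001 0" --pt "0 -0.11 -0.002 0" --pt "0 -0.15 -0.004 0" --pt "0 -0.19 -0.005 0" --pt "0 -0.23 -0.006 0" --pt "0 -0.26 -0.007 0" --pt "0 -0.28 -0.008 0"

```text
t: 13.0
tcp_pos: [0.4299, -0.1441, 0.1099]
tool_rot: [0.01, 0.714, 0.002, 0.7]
force: [-0.3, 1.2, 0.0]
finger_gap: 0.682
```

```bash
python3 - <<'E'
from h import *
go(.4225,-.3474,.11,0)
E
```

```text
t 13.0 tcp [ 0.4299 -0.1441  0.1099] shift [-0.0033 -0.2033 -0.0051] turn -0.011 |d| 0.203 jawang -0.011 q [-0.57  0.46  1.93  0.01  0.78 -0.57] tilt [-0.0186  0.0162 -0.9997]
```

Call:
step_arm --pt "-0.001 -0.04 -0.001 0" --pt "-0.002 -0.08 -0.002 0" --pt "-0.003 -0.12 -0.003 0" --pt "-0.003 -0.16 -0.004 0" --pt "-0.003 -0.19 -0.005 0" --pt "-0.003 -0.2033 -0.005 0" --pt "-0.003 -0.2033 -0.005 0" --pt "-0.003 -0.2033 -0.005 0"

```text
t: 13.67
tcp_pos: [0.4217, -0.3463, 0.1084]
tool_rot: [0.011, 0.714, 0.002, 0.7]
force: [0.1, -0.1, -1.1]
finger_gap: 0.678
```

```bash
python3 - <<'E'
from h import *
p=optics.camera_params("wrist"); s=telemetry.sense(); im=snap("wrist","w13"); zu=s["tcp_pos"][2]+.0314
go(.4225,-.3474,.01,0)
uv=proj("wrist",(s["tcp_pos"][0],s["tcp_pos"][1],zu+.02),p); uv2=proj("wrist",(s["tcp_pos"][0]+.015,s["tcp_pos"][1],zu+.02),p); print(uv,s["finger_gap"])
c=circfit(im,"wrist",uv,np.hypot(*(uv2-uv)),zu+.02,10,1,p); print(c, c[0]-s["tcp_pos"][:2])
E
```

```text
t 13.72 tcp [ 0.4217 -0.3451  0.1086] shift [ 0.0985 -0.0042  0.0029] turn -0.011 |d| 0.099 jawang -0.011 q [-0.89  0.56  1.7  -0.    0.91 -0.87] tilt [-0.021   0.0199 -0.9996]
[317.04152672 339.4745586 ] 0.678401980242327
(array([ 0.4225648 , -0.34694368]), np.float64(0.015194285480650547), np.int64(72), np.float64(0.00019968815700516468)) [ 0.00085726 -0.00067169]
```

View pics/w13.png

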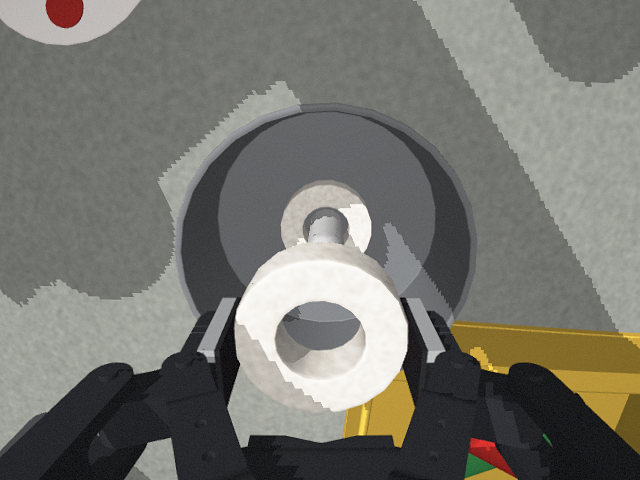

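Call:
step_arm --pt "0.02 -0.003 0.001 0" --pt "0.05 -0.0035 0.0015 0" --pt "0.075 -0.004 0.0025 0" --pt "0.09 -0.0042 0.003 0" --pt "0.1 -0.0042 0.003 0" --pt "0.104 -0.0042 0.003 0" --pt "0.104 -0.0042 0.003 0"

```text
t: 14.3
tcp_pos: [0.4221, -0.3451, 0.0039]
tool_rot: [0.011, 0.715, 0.004, 0.699]
force: [0.2, 0.9, -0.5]
finger_gap: 0.681
```

Call:
step_arm --pt "0 0 0 0" --pt "0 0 0 0" --pt "0 0 0 0" --pt "-0.01 0 0 0" --jaw 0.078

```text
t: 14.63
tcp_pos: [0.4217, -0.3447, 0.0137]
tool_rot: [0.012, 0.716, 0.005, 0.698]
force: [-0.3, 0.4, 0.4]
finger_gap: 0.917
```

Call:
step_arm --pt "-0.03 0 0 0" --pt "-0.07 0 0 0" --pt "-0.11 0 0 0" --pt "-0.15 0 0 0"

```text
t: 14.97
tcp_pos: [0.4251, -0.3481, 0.1664]
tool_rot: [0.012, 0.715, 0.005, 0.699]
force: [-0.1, -0.7, -0.2]
finger_gap: 0.914
```

```bash
python3 - <<'E'
from h import *
go(.4225,-.3474,.15,0); snap("wrist"); go(.4225,-.3474,.15,0)
E
```

```text
t 14.97 tcp [ 0.4251 -0.3481  0.1664] shift [ 0.0165  0.0003 -0.0022] turn -0.01 |d| 0.017 jawang -0.01 q [-0.89  0.49  1.63 -0.    1.05 -0.88] tilt [-0.0238  0.0237 -0.9994]
t 15.02 tcp [ 0.429  -0.3525  0.1746] shift [ 0.0247  0.0048 -0.0062] turn -0.01 |d| 0.026 jawang -0.01 q [-0.89  0.48  1.62 -0.    1.06 -0.88] tilt [-0.0134  0.0109 -0.9998]
```

Call:
step_arm --pt "-0.02 0 0 0" --pt "-0.02 0 0 0" --pt "-0.02 0 0 0" --pt "-0.02 0 0 0"

```text
t: 15.35
tcp_pos: [0.4289, -0.3523, 0.1948]
tool_rot: [0.007, 0.712, 0.0, 0.702]
force: [0.2, 0.3, -0.4]
finger_gap: 0.91
```

```bash
python3 - <<'E'
from h import *
snap("wrist","w14"); t=snap("top","t2")
print(circfit(t,"top",(297,161),13.5,.02,3))
go(.6867,.0028,.12,0)
E
```

```text
(array([0.68647932, 0.00256039]), np.float64(0.0295232884436042), np.int64(72), np.float64(0.0005683861445258034))
t 15.45 tcp [ 0.4285 -0.3518  0.1935] shift [0.0742 0.3562 0.2559] turn -0.01 |d| 0.445 jawang -0.01 q [-0.89  0.45  1.6  -0.    1.1  -0.88] tilt [-0.0152  0.0131 -0.9998]
```

View pics/w14.png

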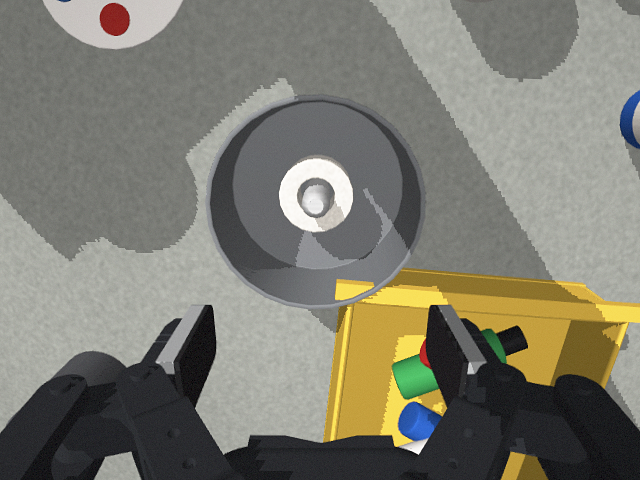

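Call:
step_arm --pt "0 0.03 0.021 0" --pt "0 0.063 0.045 0" --pt "0 0.096 0.069 0" --pt "0 0.129 0.093 0" --pt "0.01 0.162 0.117 0" --pt "0.01 0.195 0.14 0" --pt "0.02 0.228 0.164 0" --pt "0.02 0.25 0.18 0" --jaw 0.0854

```text
t: 16.12
tcp_pos: [0.6103, -0.0995, 0.1707]
tool_rot: [0.009, 0.714, 0.003, 0.7]
force: [-0.3, -0.8, -0.2]
finger_gap: 1.002
```

```bash
python3 - <<'E'
from h import *
go(.6867,.0028,.09,0)
E
```

```text
t 16.12 tcp [ 0.6103 -0.0995  0.1707] shift [0.0808 0.1016 0.0772] turn -0.008 |d| 0.151 jawang -0.008 q [-0.35  0.56  1.46  0.01  1.14 -0.34] tilt [-0.0202  0.016  -0.9997]
```

Call:
step_arm --pt "0.018 0.026 0.019 0" --pt "0.038 0.052 0.038 0" --pt "0.058 0.078 0.058 0" --pt "0.075 0.096 0.072 0" --pt "0.0808 0.1016 0.0772 0" --pt "0.0808 0.1016 0.0772 0" --pt "0.0808 0.1016 0.0772 0" --pt "0.0808 0.1016 0.0772 0"

```text
t: 16.78
tcp_pos: [0.6864, 0.0014, 0.0904]
tool_rot: [0.009, 0.714, 0.002, 0.7]
force: [0.7, 0.4, 0.7]
finger_gap: 1.0
```

```bash
python3 - <<'E'
from h import *
p=optics.camera_params("wrist"); im=snap("wrist","w15")
go(.6867,.0024,-.031,0); 
uv=proj("wrist",(.6867,.0024,.02),p); uv2=proj("wrist",(.7167,.0024,.02),p); print(uv)
print(circfit(im,"wrist",uv,np.hypot(*(uv2-uv)),.02,10,-1,p))
E
```

```text
t 16.83 tcp [0.6866 0.0012 0.091 ] shift [ 0.122  -0.0007  0.0024] turn -0.01 |d| 0.122 jawang -0.01 q [-0.17  0.74  1.34  0.01  1.08 -0.16] tilt [-0.0194  0.0154 -0.9997]
[323.37072549 231.88303006]
(array([0.68728675, 0.0015371 ]), np.float64(0.029282736674697663), np.int64(65), np.float64(0.00021836742125444855))
```

View pics/w15.png

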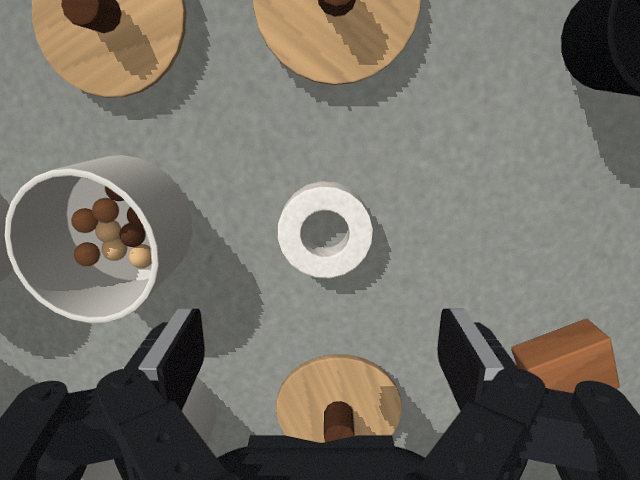

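Call:
step_arm --pt "0.035 0 0.001 0" --pt "0.07 -0.001 0.002 0" --pt "0.1 -0.001 0.0025 0" --pt "0.116 -0.001 0.003 0" --pt "0.121 -0.001 0.003 0" --pt "0.121 -0.001 0.003 0" --pt "0.121 -0.001 0.003 0"

```text
t: 17.42
tcp_pos: [0.6887, 0.0013, -0.0284]
tool_rot: [0.009, 0.713, 0.002, 0.701]
force: [-0.4, -0.4, -0.0]
finger_gap: 1.002
```

Call:
step_arm --pt "0 0 0 0" --pt "0 0 0 0" --pt "0 0 0 0" --pt "0 0 0 0" --jaw 0.045

```text
t: 17.75
tcp_pos: [0.6905, 0.0009, -0.0252]
tool_rot: [0.009, 0.711, 0.001, 0.703]
force: [-1.2, -0.8, 6.7]
finger_gap: 0.684
```

Call:
step_arm --pt "-0.02 0 0 0" --pt "-0.06 0 0 0" --pt "-0.1 0 0 0" --pt "-0.14 0 0 0"

```text
t: 18.08
tcp_pos: [0.6921, -0.001, 0.117]
tool_rot: [0.008, 0.711, 0.001, 0.703]
force: [0.3, 0.3, -0.4]
finger_gap: 0.685
```

```bash
python3 - <<'E'
from h import *
snap("wrist"); go(.4225,-.3474,.15,0); print(telemetry.sense()["finger_gap"])
E
```

```text
t 18.13 tcp [ 0.6983 -0.0019  0.1273] shift [-0.0279 -0.3479 -0.2723] turn -0.01 |d| 0.443 jawang -0.01 q [-0.17  0.7   1.3   0.01  1.13 -0.16] tilt [ 0.0049  0.0111 -0.9999]
0.6821330814631846
```

Call:
step_arm --pt "-0.01 0 0 0" --pt "-0.01 0 0 0" --pt "-0.01 0 0 0" --pt "-0.01 0 0 0"

```text
t: 18.47
tcp_pos: [0.6973, -0.0017, 0.1363]
tool_rot: [0.007, 0.706, 0.001, 0.708]
force: [-0.4, 1.1, -0.7]
finger_gap: 0.679
```

```bash
python3 - <<'E'
from h import *
p=optics.camera_params("wrist"); s=telemetry.sense(); im=snap("wrist","w16"); zu=s["tcp_pos"][2]+.0314
go(.4225,-.3474,.12,0)
uv=proj("wrist",(s["tcp_pos"][0],s["tcp_pos"][1],zu+.02),p); uv2=proj("wrist",(s["tcp_pos"][0]+.015,s["tcp_pos"][1],zu+.02),p); print(uv,s["finger_gap"])
c=circfit(im,"wrist",uv,np.hypot(*(uv2-uv)),zu+.02,10,1,p); print(c, c[0]-s["tcp_pos"][:2])
E
```

```text
t 18.52 tcp [ 0.6968 -0.0017  0.1355] shift [ 0.0111 -0.3485 -0.271 ] turn -0.01 |d| 0.442 jawang -0.01 q [-0.17  0.7   1.3   0.01  1.15 -0.16] tilt [ 0.0014  0.0116 -0.9999]
[320.69712589 340.46537704] 0.6785782723584713
(array([0.69714615, 0.00300389]), np.float64(0.014463617819522167), np.int64(46), np.float64(0.00012914953306732214)) [-0.00012161  0.00473868]
```

View pics/w16.png

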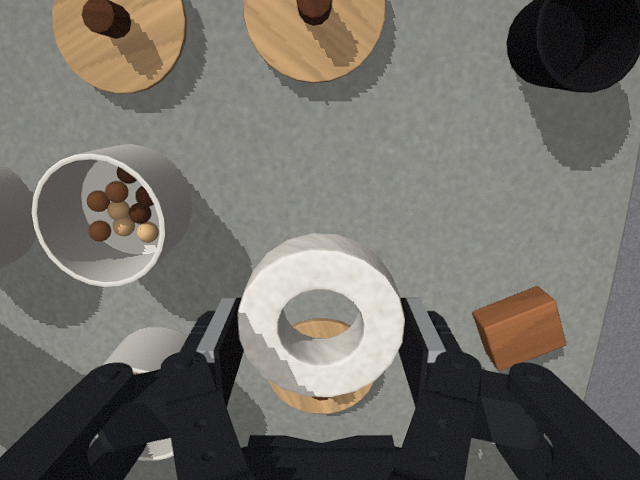

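```bash
python3 - <<'E'
from h import *
p=optics.camera_params("wrist"); s=telemetry.sense(); im=cv2.imread("pics/w16.png")[:,:,::-1].copy()
for dz in (.0314,.028,.0252):
    zu=s["tcp_pos"][2]+dz
    c=circfit(im,"wrist",(320,336),38,zu+.02,12,1,p); print(dz,c, c[0]-s["tcp_pos"][:2])
E
```

```text
0.0314 (array([0.69678802, 0.0031006 ]), np.float64(0.01440562366962907), np.int64(72), np.float64(0.00012165100371276976)) [-5.61050064e-05  4.81178403e-03]
0.028 (array([0.696768  , 0.00111383]), np.float64(0.014810141781860244), np.int64(72), np.float64(0.00012506703313996546)) [-7.61205266e-05  2.82501240e-03]
0.0252 (array([ 6.96751516e-01, -5.22335556e-04]), np.float64(0.01514327434486129), np.int64(72), np.float64(0.00012788023384466098)) [-9.26038961e-05  1.18884752e-03]
```

Call:
step_arm --pt "0 -0.025 -0.018 0" --pt "0 -0.058 -0.044 0" --pt "0 -0.091 -0.07 0" --pt "0 -0.124 -0.096 0" --pt "0 -0.157 -0.122 0" --pt "0 -0.19 -0.148 0" --pt "0 -0.223 -0.174 0" --pt "0 -0.25 -0.195 0"

```text
t: 19.18
tcp_pos: [0.4965, -0.2506, 0.1305]
tool_rot: [0.009, 0.708, 0.001, 0.706]
force: [0.9, -0.8, -0.5]
finger_gap: 0.681
```

```bash
python3 - <<'E'
from h import *
go(.4233,-.3492,.12,0)
E
```

```text
t 19.18 tcp [ 0.4965 -0.2506  0.1305] shift [ 0.0092 -0.0995 -0.0722] turn -0.01 |d| 0.123 jawang -0.01 q [-0.67  0.53  1.67  0.01  0.95 -0.67] tilt [-0.0021  0.014  -0.9999]
```

Call:
step_arm --pt "0.002 -0.03 -0.022 0" --pt "0.004 -0.06 -0.044 0" --pt "0.008 -0.085 -0.061 0" --pt "0.009 -0.0995 -0.072 0" --pt "0.009 -0.0995 -0.0722 0" --pt "0.009 -0.0995 -0.0722 0" --pt "0.009 -0.0995 -0.0722 0" --pt "0.009 -0.0995 -0.0722 0"

```text
t: 19.85
tcp_pos: [0.4236, -0.3477, 0.1197]
tool_rot: [0.009, 0.708, 0.002, 0.706]
force: [0.6, 0.6, -0.6]
finger_gap: 0.686
```

```bash
python3 - <<'E'
from h import *
p=optics.camera_params("wrist"); s=telemetry.sense(); im=snap("wrist","w17"); zu=s["tcp_pos"][2]+.0252
go(.4233,-.3492,.028,0); print(s["finger_gap"])
c=circfit(im,"wrist",(320,336),38,zu+.02,12,1,p); print(c, c[0]-s["tcp_pos"][:2])
E
```

```text
t 19.9 tcp [ 0.4238 -0.3478  0.1199] shift [ 0.0919 -0.0027 -0.0003] turn -0.008 |d| 0.092 jawang -0.008 q [-0.9   0.54  1.7   0.01  0.92 -0.89] tilt [-0.0025  0.0148 -0.9999]
0.6862319987403595
(array([ 0.42375046, -0.34674478]), np.float64(0.015082138062304804), np.int64(71), np.float64(0.00013970473385343057)) [0.00010944 0.00099632]
```

View pics/w17.png

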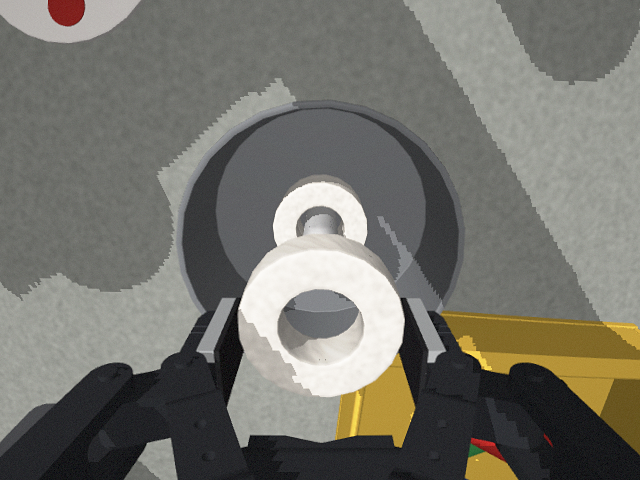

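Call:
step_arm --pt "0.02 -0.0025 0 0" --pt "0.05 -0.0027 0 0" --pt "0.072 -0.0027 0 0" --pt "0.085 -0.0027 0 0" --pt "0.092 -0.0027 0 0" --pt "0.092 -0.0027 0 0" --pt "0.092 -0.0027 0 0"

```text
t: 20.48
tcp_pos: [0.4242, -0.3488, 0.028]
tool_rot: [0.008, 0.708, 0.003, 0.706]
force: [-0.7, -0.4, -0.0]
finger_gap: 0.682
```

Call:
step_arm --pt "0 0 0 0" --pt "0 0 0 0" --pt "0 0 0 0" --pt "-0.01 0 0 0" --jaw 0.078

```text
t: 20.82
tcp_pos: [0.4237, -0.3483, 0.0378]
tool_rot: [0.008, 0.708, 0.003, 0.706]
force: [0.7, -0.5, 0.6]
finger_gap: 0.913
```

Call:
step_arm --pt "-0.03 0 0 0" --pt "-0.07 0 0 0" --pt "-0.11 0 0 0" --pt "-0.15 0 0 0"

```text
t: 21.15
tcp_pos: [0.4239, -0.3505, 0.1905]
tool_rot: [0.008, 0.708, 0.003, 0.706]
force: [0.3, -0.3, 0.0]
finger_gap: 0.911
```

```bash
python3 - <<'E'
from h import *
snap("wrist"); go(.4225,-.3474,.15,0)
E
```

```text
t 21.2 tcp [ 0.4277 -0.3549  0.1988] shift [ 0.0488  0.0073 -0.0056] turn -0.007 |d| 0.05 jawang -0.007 q [-0.9   0.44  1.61  0.01  1.09 -0.9 ] tilt [ 0.0069  0.0031 -1.    ]
```

Call:
step_arm --pt "-0.02 0 0 0" --pt "-0.02 0 0 0" --pt "-0.02 0 0 0" --pt "-0.02 0 0 0" --pt "-0.02 0 0 0"

```text
t: 21.62
tcp_pos: [0.4268, -0.3541, 0.2178]
tool_rot: [0.004, 0.705, -0.001, 0.709]
force: [-0.5, 0.4, 0.5]
finger_gap: 0.907
```

```bash
python3 - <<'E'
from h import *
p=optics.camera_params("wrist"); im=snap("wrist","w18"); t=snap("top","t3"); go(.4598,.31,.15,0)
uv=proj("wrist",(.4232,-.348,.066),p); uv2=proj("wrist",(.4532,-.348,.066),p); print(uv)
print("roll3",circfit(im,"wrist",uv,np.hypot(*(uv2-uv)),.066,8,-1,p))
uv=proj("wrist",(.4232,-.348,.08),p);uv2=proj("wrist",(.4992,-.348,.08),p);
print("rim",circfit(im,"wrist",uv,np.hypot(*(uv2-uv)),.08,8,1,p))
E
```

```text
t 21.72 tcp [ 0.4269 -0.3542  0.2175] shift [0.0712 0.664  0.028 ] turn -0.007 |d| 0.668 jawang -0.007 q [-0.9   0.41  1.59  0.01  1.14 -0.89] tilt [ 0.0049  0.0054 -1.    ]
[315.13843653 194.51211119]
roll3 (array([ 0.42476879, -0.34598648]), np.float64(0.03141780376133116), np.int64(56), np.float64(0.0007251566726133137))
rim (array([ 0.42312875, -0.34850838]), np.float64(0.07581339322235273), np.int64(64), np.float64(0.00024207164326286014))
```

View pics/w18.png

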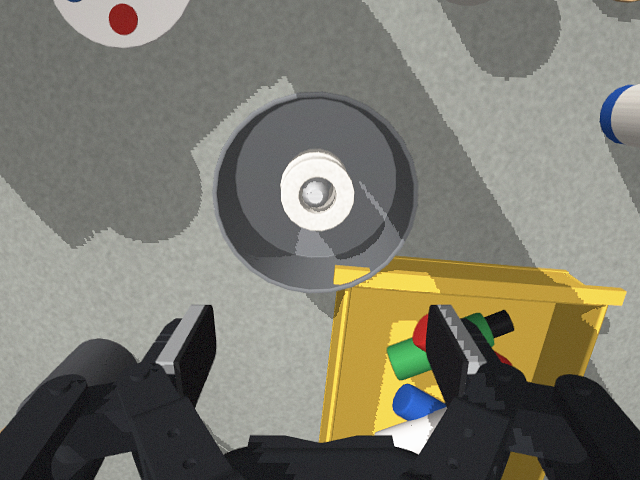

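View pics/t3.png

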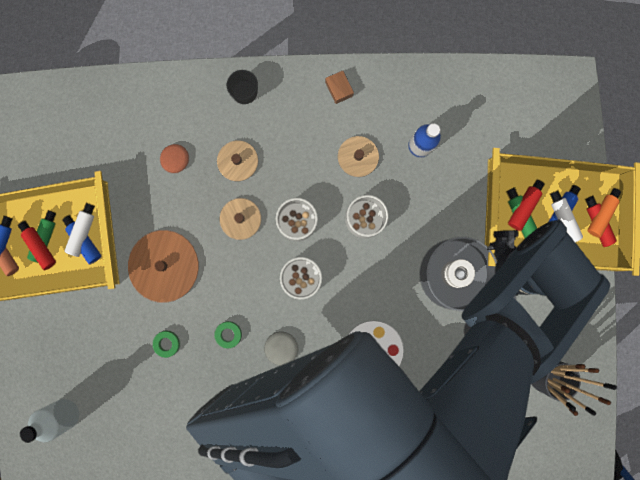

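Call:
step_arm --pt "0 0.035 0.002 0" --pt "0 0.076 0.004 0" --pt "0 0.117 0.006 0" --pt "0 0.158 0.008 0" --pt "0 0.199 0.01 0" --pt "0 0.24 0.012 0" --pt "0 0.281 0.014 0" --pt "0 0.322 0.015 0" --jaw 0.06

```text
t: 22.38
tcp_pos: [0.4435, -0.0303, 0.2186]
tool_rot: [0.005, 0.706, -0.001, 0.708]
force: [1.0, -0.4, 0.2]
finger_gap: 0.705
```

```bash
python3 - <<'E'
from h import *
go(.4598,.30,.15,0)
E
```

```text
t 22.38 tcp [ 0.4435 -0.0303  0.2186] shift [0.0707 0.33   0.0136] turn -0.008 |d| 0.338 jawang -0.008 q [-0.33  0.26  1.85  0.01  1.03 -0.32] tilt [ 0.0034  0.0062 -1.    ]
```

Call:
step_arm --pt "0 0.035 0.002 0" --pt "0 0.076 0.004 0" --pt "0 0.117 0.006 0" --pt "0 0.158 0.007 0" --pt "0 0.199 0.009 0" --pt "0 0.24 0.01 0" --pt "0 0.281 0.012 0" --pt "0.01 0.315 0.0136 0"

```text
t: 23.05
tcp_pos: [0.46, 0.2879, 0.2111]
tool_rot: [0.005, 0.705, 0.0, 0.709]
force: [1.1, 0.0, 0.8]
finger_gap: 0.703
```

Call:
step_arm --pt "0.02 0.001 0 0" --pt "0.05 0.002 0 0" --pt "0.07 0.002 0 0" --pt "0.07 0.002 0 0" --pt "0.07 0.002 0 0" --pt "0.07 0.002 0 0"

```text
t: 23.55
tcp_pos: [0.4611, 0.2905, 0.1415]
tool_rot: [0.005, 0.705, 0.0, 0.709]
force: [0.8, 0.2, 0.0]
finger_gap: 0.703
```

```bash
python3 - <<'E'
from h import *
p=optics.camera_params("wrist"); im=snap("wrist","w19"); 
go(.4598,.31,-.01,0)
uv=proj("wrist",(.4598,.31,.014),p);uv2=proj("wrist",(.5418,.31,.014),p);print(uv,uv2)
print("disc",circfit(im,"wrist",uv,np.hypot(*(uv2-uv)),.014,12,-1,p))
uv=proj("wrist",(.4598,.31,.042),p);uv2=proj("wrist",(.4718,.31,.042),p);print(uv,uv2)
print("knob",circfit(im,"wrist",uv,np.hypot(*(uv2-uv)),.042,6,1,p))
E
```

```text
t 23.6 tcp [0.4615 0.2906 0.1422] shift [ 0.1523  0.0182 -0.003 ] turn -0.007 |d| 0.153 jawang -0.007 q [0.35 0.5  1.7  0.01 0.93 0.36] tilt [ 0.0077  0.0082 -0.9999]
[317.55866019 183.95915672] [428.33436581 183.41195683]
disc (array([0.45975952, 0.31033141]), np.float64(0.08035791236415438), np.int64(30), np.float64(0.0003159373112599071))
[317.50189279 191.76096782] [335.39752135 191.63098906]
knob (array([0.45978604, 0.31224773]), np.float64(0.012640147262148863), np.int64(69), np.float64(0.0006587698741004777))
```

View pics/w19.png

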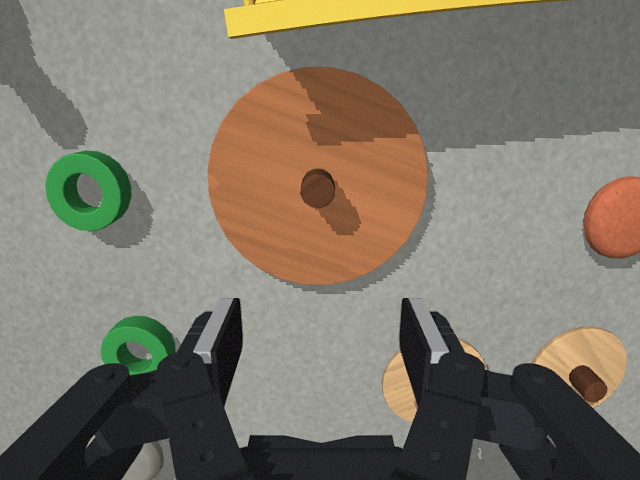

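Call:
step_arm --pt "0.03 0.01 -0.001 0" --pt "0.07 0.0185 -0.002 0" --pt "0.105 0.0185 -0.003 0" --pt "0.13 0.0185 -0.003 0" --pt "0.147 0.0185 -0.003 0" --pt "0.152 0.0185 -0.003 0" --pt "0.152 0.0185 -0.003 0" --pt "0.152 0.0185 -0.003 0"

```text
t: 24.27
tcp_pos: [0.4613, 0.3107, -0.0084]
tool_rot: [0.006, 0.703, 0.001, 0.711]
force: [0.6, 1.0, 0.6]
finger_gap: 0.707
```

Call:
step_arm --pt "0 0 0 0" --pt "0 0 0 0" --pt "0 0 0 0" --pt "0 0 0 0" --pt "0 0 0 0" --jaw 0.0 --grip_force 80

```text
t: 24.68
tcp_pos: [0.4617, 0.311, -0.0065]
tool_rot: [0.006, 0.703, 0.001, 0.711]
force: [-1.4, -0.6, 8.9]
finger_gap: 0.248
```

```bash
python3 - <<'E'
from h import *
im=snap("wrist","w20"); go(.4598,.31,.1,0)
E
```

```text
t 24.73 tcp [ 0.4617  0.311  -0.0065] shift [-1.065e-01  1.000e-04 -6.000e-04] turn -0.007 |d| 0.107 jawang -0.007 q [0.39 0.75 1.76 0.01 0.61 0.39] tilt [ 0.0117  0.01   -0.9999]
```

View pics/w20.png

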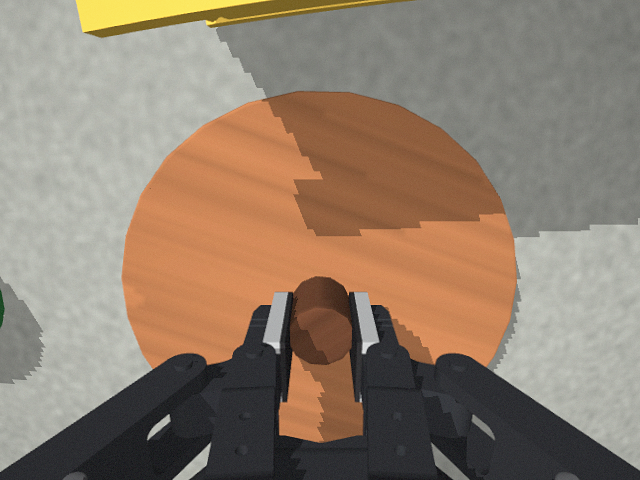

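Call:
step_arm --pt "-0.01 0 0 0" --pt "-0.03 0 0 0" --pt "-0.055 0 0 0" --pt "-0.08 0 0 0" --pt "-0.105 0 0 0" --pt "-0.12 0 0 0" --pt "-0.12 0 0 0" --pt "-0.12 0 0 0"

```text
t: 25.4
tcp_pos: [0.4606, 0.3099, 0.1146]
tool_rot: [0.006, 0.702, 0.001, 0.712]
force: [0.4, -0.6, -3.1]
finger_gap: 0.25
```

```bash
python3 - <<'E'
from h import *
im=snap("wrist","w21"); go(.42,-.34,.15,0); s=telemetry.sense(); print(s["finger_gap"],s["force"])
im=snap("scene","s21")
E
```

```text
t 25.45 tcp [0.4597 0.3095 0.1134] shift [-0.0434 -0.6494 -0.0346] turn -0.007 |d| 0.652 jawang -0.007 q [0.39 0.55 1.71 0.01 0.87 0.39] tilt [ 0.0114  0.0099 -0.9999]
0.24616044381461546 [-0.36613724  0.32168234 -2.58023833]
```

View pics/s21.png

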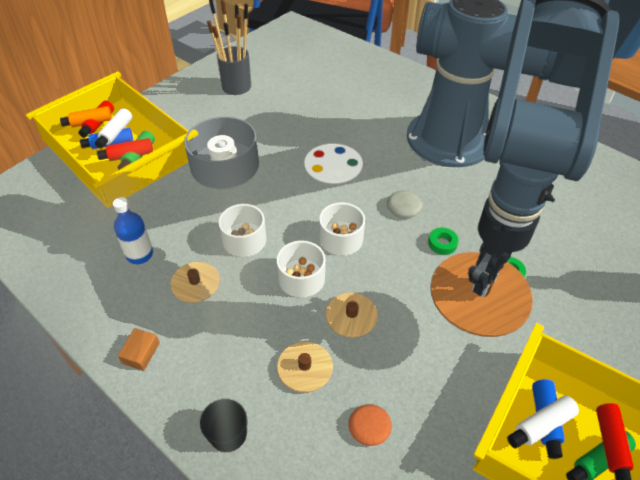

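View pics/w21.png

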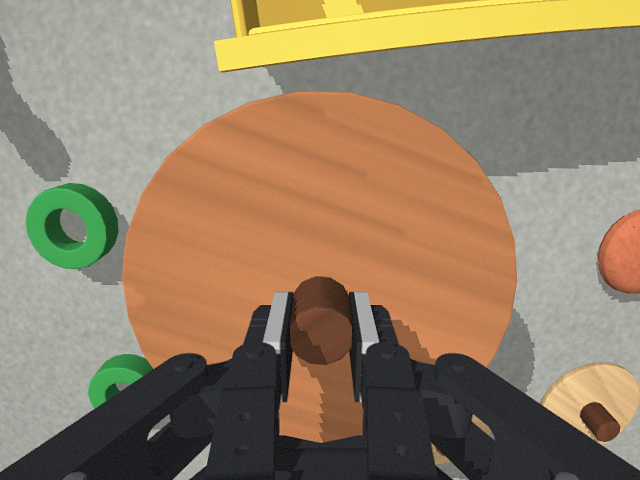

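```bash
cat >> h.py <<'E'
def discfit(im,p,ztop,color_lo,color_hi,uvmax_row,rad):
    hsv=cv2.cvtColor(im,cv2.COLOR_RGB2HSV); m=cv2.inRange(hsv,color_lo,color_hi)
    m=cv2.morphologyEx(m,cv2.MORPH_OPEN,np.ones((5,5)))
    cs,_=cv2.findContours(m,cv2.RETR_EXTERNAL,cv2.CHAIN_APPROX_NONE); c=max(cs,key=cv2.contourArea)[:,0]
    h=cv2.convexHull(c)[:,0]; 
    P=np.array([onz("wrist",x+0.0,ztop,p) for x in c if x[1]<uvmax_row])
    keep=np.ones(len(P),bool)
    for _ in range(8):
        A=np.c_[2*P[keep],np.ones(keep.sum())]; s=np.linalg.lstsq(A,(P[keep]**2).sum(1),rcond=None)[0]
        ce=s[:2]; r=np.sqrt(s[2]+ce@ce); e=np.abs(np.hypot(*(P-ce).T)-r); keep=e<max(.001,2*np.median(e))
    return ce,r,keep.sum(),np.sqrt((e[keep]**2).mean())
E
python3 - <<'E'
from h import *
p=optics.camera_params("wrist"); s=telemetry.sense(); im=snap("wrist","w22")
for n in ("w22",):
    z=s["tcp_pos"][2]+.0065+.014
    c=discfit(im,p,z,(3,90,60),(22,255,255),340,.082); print(c,"off",c[0]-s["tcp_pos"][:2])
E
```

```text
(array([0.458884  , 0.30925577]), np.float64(0.08066962842548034), np.int64(672), np.float64(0.0002041513711087311)) off [-3.36800072e-04 -4.31762738e-05]
```

Call:
step_arm --pt "0 -0.015 -0.001 0" --pt "0 -0.045 -0.003 0" --pt "0 -0.083 -0.005 0" --pt "0 -0.121 -0.007 0" --pt "0 -0.159 -0.009 0" --pt "0 -0.197 -0.011 0" --pt "0 -0.235 -0.013 0" --pt "0 -0.27 -0.015 0"

```text
t: 26.22
tcp_pos: [0.4409, 0.0376, 0.1086]
tool_rot: [0.006, 0.705, 0.001, 0.709]
force: [0.7, 0.1, -2.0]
finger_gap: 0.249
```

```bash
python3 - <<'E'
from h import *
go(.4234,-.3483,.115,0); print(telemetry.sense()["finger_gap"])
E
```

```text
t 26.22 tcp [0.4409 0.0376 0.1086] shift [-0.0101 -0.386  -0.0146] turn -0.007 |d| 0.386 jawang -0.007 q [-0.18  0.45  1.98  0.02  0.71 -0.18] tilt [ 0.0064  0.0092 -0.9999]
0.2492388458211869
```

Call:
step_arm --pt "-0.002 -0.036 -0.001 0" --pt "-0.004 -0.074 -0.003 0" --pt "-0.006 -0.112 -0.005 0" --pt "-0.008 -0.15 -0.007 0" --pt "-0.01 -0.188 -0.009 0" --pt "-0.01 -0.226 -0.01 0" --pt "-0.01 -0.264 -0.011 0" --pt "-0.01 -0.3 -0.0125 0"

```text
t: 26.88
tcp_pos: [0.4252, -0.2641, 0.1145]
tool_rot: [0.007, 0.705, 0.001, 0.709]
force: [0.6, 0.5, -2.0]
finger_gap: 0.248
```

Call:
step_arm --pt "0 -0.025 0 0" --pt "0 -0.045 0 0" --pt "0 -0.06 0 0" --pt "0 -0.07 0 0" --pt "0 -0.07 0 0" --pt "0 -0.07 0 0" --pt "0 -0.07 0 0"

```text
t: 27.47
tcp_pos: [0.4242, -0.3321, 0.1133]
tool_rot: [0.007, 0.706, 0.002, 0.708]
force: [-0.1, 0.7, -2.0]
finger_gap: 0.25
```

```bash
python3 - <<'E'
from h import *
snap("wrist"); snap("wrist")
p=optics.camera_params("wrist"); s=telemetry.sense(); im=snap("wrist","w23")
z=s["tcp_pos"][2]+.0065+.014
c=discfit(im,p,z,(3,90,60),(19,255,255),340,.082); print(c,"off",c[0]-s["tcp_pos"][:2])
go(.4234,-.3483,.08,0);print(telemetry.sense()["finger_gap"])
E
```

```text
(array([ 0.42406101, -0.33238167]), np.float64(0.08068278184270769), np.int64(672), np.float64(0.000193470832193332)) off [-4.36780018e-04 -5.56264810e-05]
t 27.62 tcp [ 0.4246 -0.3326  0.1137] shift [ 0.0335 -0.0161 -0.0012] turn -0.007 |d| 0.037 jawang -0.007 q [-0.88  0.54  1.73  0.01  0.88 -0.88] tilt [ 0.0042  0.0116 -0.9999]
0.2504887967591298
```

View pics/w23.png

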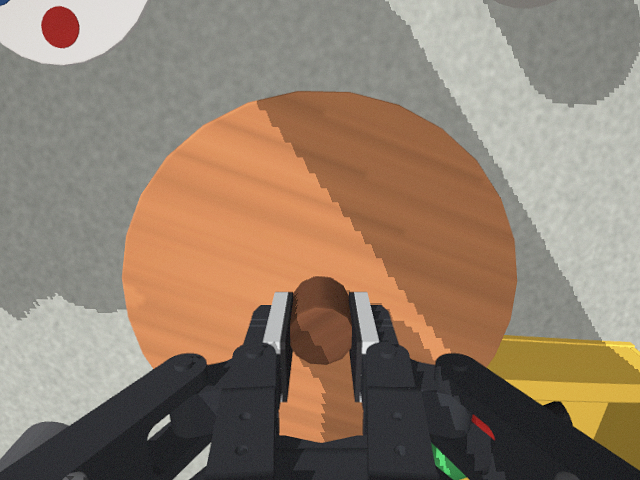

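Call:
step_arm --pt "0.005 -0.01 -0.001 0" --pt "0.015 -0.0163 -0.0011 0" --pt "0.025 -0.0163 -0.0011 0" --pt "0.03 -0.0163 -0.0011 0" --pt "0.03 -0.0163 -0.0011 0" --pt "0.03 -0.0163 -0.0011 0" --pt "0.03 -0.0163 -0.0011 0"

```text
t: 28.2
tcp_pos: [0.4235, -0.3484, 0.0833]
tool_rot: [0.007, 0.706, 0.002, 0.708]
force: [0.6, 0.3, -2.1]
finger_gap: 0.246
```

```bash
python3 - <<'E'
from h import *
s=telemetry.sense(); go(.4235,-.3484,.0655,0);snap("scene","s24");im=snap("top","t24")
u=cv2.imread("pics/s24.png")[80:220,150:320]; cv2.imwrite("pics/c24.png",cv2.resize(u,(728,600),interpolation=cv2.INTER_CUBIC))
go(.4235,-.3484,.0655,0)
E
```

```text
t 28.2 tcp [ 0.4235 -0.3484  0.0833] shift [ 0.0178 -0.0002 -0.    ] turn -0.007 |d| 0.018 jawang -0.007 q [-0.9   0.6   1.73  0.01  0.82 -0.9 ] tilt [ 0.0039  0.012  -0.9999]
t 28.3 tcp [ 0.4237 -0.3486  0.0838] shift [ 0.0183  0.     -0.0003] turn -0.007 |d| 0.018 jawang -0.007 q [-0.9   0.6   1.73  0.01  0.82 -0.9 ] tilt [ 0.0046  0.0112 -0.9999]
```

View pics/c24.png

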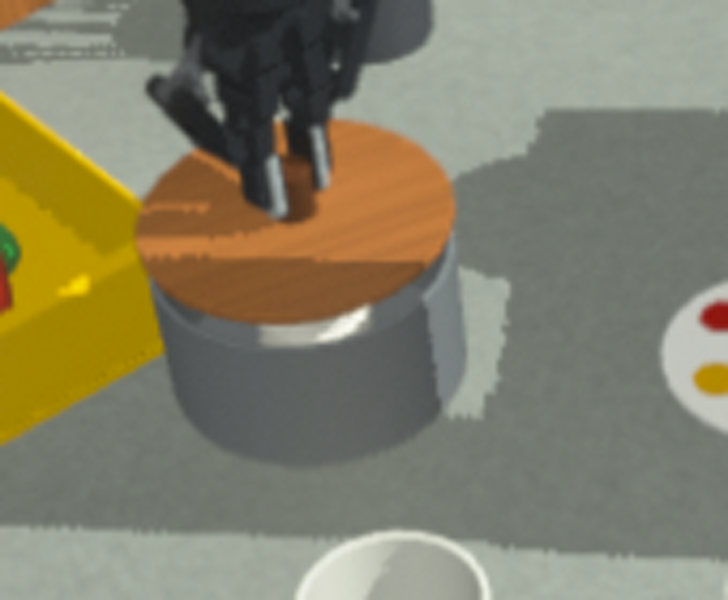

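Call:
step_arm --pt "0.004 0 0 0" --pt "0.008 0 0 0" --pt "0.012 0 0 0" --pt "0.013 0 0 0"

```text
t: 28.63
tcp_pos: [0.4234, -0.348, 0.07]
tool_rot: [0.007, 0.706, 0.002, 0.708]
force: [0.8, 0.3, -3.0]
finger_gap: 0.247
```

Call:
step_arm --pt "0.003 0 0 0" --pt "0.005 0 0 0" --pt "0.005 0 0 0" --pt "0.005 0 0 0"

```text
t: 28.97
tcp_pos: [0.4233, -0.3478, 0.0655]
tool_rot: [0.007, 0.706, 0.002, 0.708]
force: [-2.4, 1.3, 4.0]
finger_gap: 0.252
```

Call:
step_arm --pt "0.001 0 0 0" --pt "0.001 0 0 0" --pt "0 0 0 0" --pt "0 0 0 0" --pt "0 0 0 0" --jaw 0.06

```text
t: 29.38
tcp_pos: [0.4235, -0.348, 0.0655]
tool_rot: [0.007, 0.706, 0.002, 0.708]
force: [-0.0, -0.1, -0.3]
finger_gap: 0.705
```

Call:
step_arm --pt "-0.03 0 0 0" --pt "-0.07 0 0 0" --pt "-0.11 0 0 0" --pt "-0.13 0 0 0" --pt "-0.13 0 0 0" --pt "-0.13 0 0 0"

```text
t: 29.88
tcp_pos: [0.4235, -0.3502, 0.1968]
tool_rot: [0.006, 0.705, 0.001, 0.709]
force: [0.1, -0.9, -0.2]
finger_gap: 0.701
```

```bash
python3 - <<'E'
from h import *
p=optics.camera_params("wrist"); s=telemetry.sense(); im=snap("wrist","w25"); 
c=discfit(im,p,.086,(3,90,60),(19,255,255),480,.082); print(c)
snap("scene","s25"); t=snap("top","t25")
u=cv2.imread("pics/s25.png")[80:220,150:320]; cv2.imwrite("pics/c25.png",cv2.resize(u,(728,600),interpolation=cv2.INTER_CUBIC))
go(.5613,.1333,.12,0)
E
```

```text
(array([ 0.42318902, -0.34851118]), np.float64(0.08083444300705038), np.int64(635), np.float64(0.00027773962101483406))
t 30.03 tcp [ 0.422  -0.3485  0.1938] shift [0.0812 0.4815 0.136 ] turn -0.007 |d| 0.507 jawang -0.007 q [-0.9   0.44  1.63  0.01  1.08 -0.9 ] tilt [ 0.0015  0.0149 -0.9999]
```

View pics/c25.png

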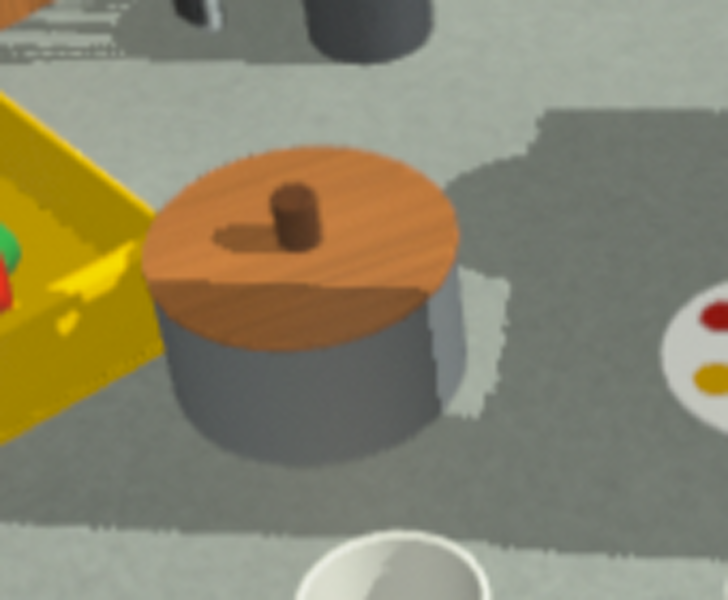

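View pics/w25.png

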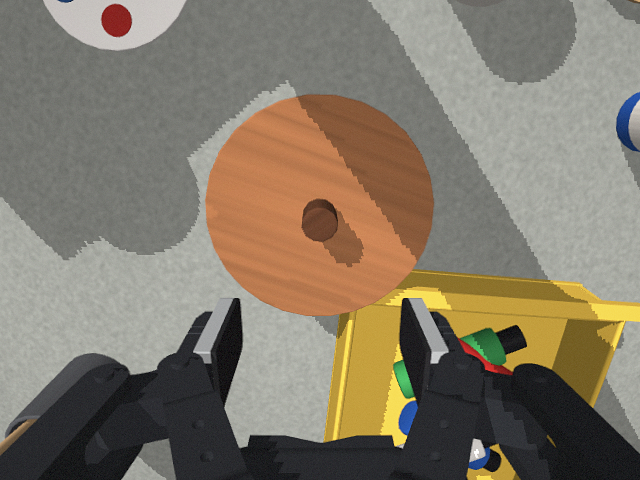

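View pics/t25.png

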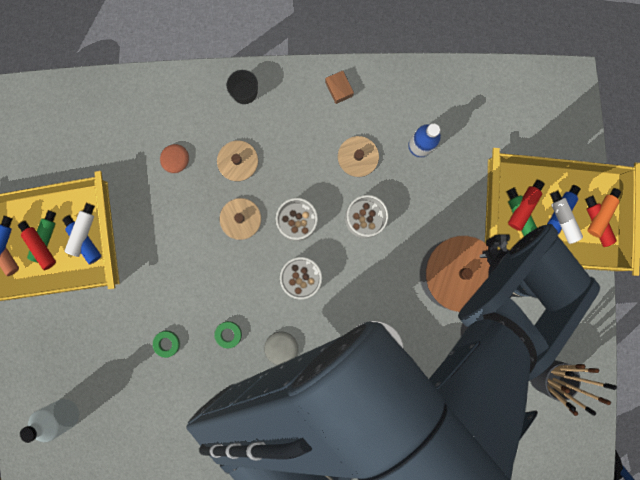

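Call:
step_arm --pt "0 0.03 0.009 0" --pt "0 0.068 0.019 0" --pt "0 0.107 0.03 0" --pt "0 0.146 0.041 0" --pt "0 0.185 0.052 0" --pt "0 0.224 0.063 0" --pt "0 0.263 0.074 0" --pt "0 0.302 0.085 0" --jaw 0.055

```text
t: 30.7
tcp_pos: [0.508, -0.0448, 0.1967]
tool_rot: [0.008, 0.708, 0.003, 0.706]
force: [1.2, -0.6, 0.1]
finger_gap: 0.643
```

```bash
python3 - <<'E'
from h import *
go(.5613,.1233,.10,0)
E
```

```text
t 30.7 tcp [ 0.508  -0.0448  0.1967] shift [0.0993 0.1669 0.0523] turn -0.007 |d| 0.201 jawang -0.007 q [-0.32  0.38  1.72  0.02  1.05 -0.32] tilt [-0.0023  0.0162 -0.9999]
```

Call:
step_arm --pt "0.015 0.037 0.012 0" --pt "0.035 0.074 0.024 0" --pt "0.055 0.11 0.036 0" --pt "0.075 0.145 0.046 0" --pt "0.095 0.163 0.052 0" --pt "0.0993 0.167 0.0523 0" --pt "0.0993 0.167 0.0523 0" --pt "0.0993 0.167 0.0523 0"

```text
t: 31.37
tcp_pos: [0.5601, 0.123, 0.0988]
tool_rot: [0.008, 0.709, 0.003, 0.705]
force: [0.3, -1.0, -0.3]
finger_gap: 0.644
```

```bash
cat >> h.py <<'E'
WOOD=((10,40,110),(24,170,255))
def lidlook(name,xy,target):
    p=optics.camera_params("wrist"); im=snap("wrist",name)
    uv=proj("wrist",(*xy,.014),p);uv2=proj("wrist",(xy[0]+.047,xy[1],.014),p)
    c=circfit(im,"wrist",uv,np.hypot(*(uv2-uv)),.014,12,-1,p); print("disc",c[0].round(4),c[1].round(4),c[2])
    uv=proj("wrist",(*xy,.04),p);uv2=proj("wrist",(xy[0]+.011,xy[1],.04),p)
    c=circfit(im,"wrist",uv,np.hypot(*(uv2-uv)),.04,6,1,p); print("knob",c[0].round(4),c[1].round(4),c[2])
    go(*target,0)
E
python3 - <<'E'
from h import *
snap("wrist");lidlook("w26",(.5613,.1333),(.5613,.1333,-.003))
E
```

```text
disc [0.5616 0.1324] 0.0462 72
knob [0.5619 0.1348] 0.012 66
t 31.47 tcp [0.5614 0.122  0.1004] shift [0.1036 0.0096 0.    ] turn -0.008 |d| 0.104 jawang -0.008 q [0.01 0.6  1.65 0.02 0.89 0.01] tilt [-0.0019  0.0158 -0.9999]
```

View pics/w26.png

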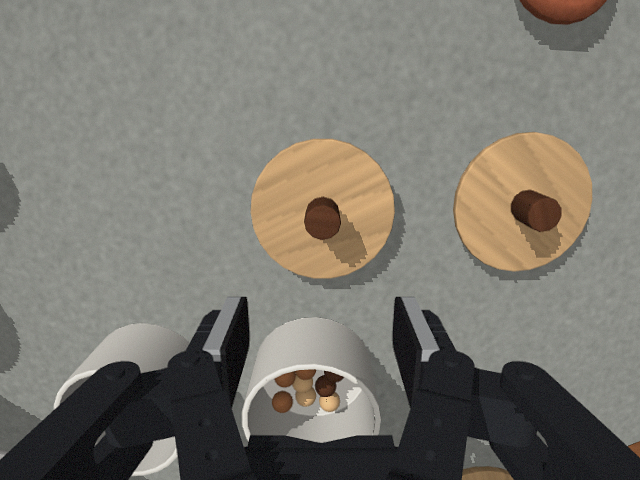

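Call:
step_arm --pt "0.03 0.006 0 0" --pt "0.06 0.0105 0.0005 0" --pt "0.085 0.0105 0.0005 0" --pt "0.1 0.0105 0.0005 0" --pt "0.1035 0.0105 0.0005 0" --pt "0.1035 0.0105 0.0005 0" --pt "0.1035 0.0105 0.0005 0"

```text
t: 32.05
tcp_pos: [0.5629, 0.1333, -0.0016]
tool_rot: [0.009, 0.707, 0.002, 0.707]
force: [-0.5, -0.2, 0.7]
finger_gap: 0.646
```

Call:
step_arm --pt "0 0 0 0" --pt "0 0 0 0" --pt "0 0 0 0" --pt "0 0 0 0" --pt "0 0 0 0" --jaw 0.0 --grip_force 60

```text
t: 32.47
tcp_pos: [0.5639, 0.1331, 0.0002]
tool_rot: [0.009, 0.706, 0.002, 0.708]
force: [-1.5, -1.5, 6.1]
finger_gap: 0.221
```

```bash
python3 - <<'E'
from h import *
go(.55,.006,.1,0)
E
```

```text
t 32.47 tcp [5.639e-01 1.331e-01 2.000e-04] shift [-0.1018 -0.1256 -0.0125] turn -0.01 |d| 0.162 jawang -0.01 q [0.03 0.76 1.69 0.02 0.69 0.02] tilt [ 0.0029  0.0155 -0.9999]
```

Call:
step_arm --pt "-0.01 0 0 0" --pt "-0.035 0 0 0" --pt "-0.065 0 0 0" --pt "-0.09 0 0 0" --pt "-0.1 0 0 0" --pt "-0.1 0 0 0" --pt "-0.1 0 0 0" --pt "-0.1 0 0 0"

```text
t: 33.13
tcp_pos: [0.5623, 0.1315, 0.099]
tool_rot: [0.009, 0.707, 0.002, 0.707]
force: [0.3, 0.5, -0.6]
finger_gap: 0.223
```

```bash
cat >> h.py <<'E'
def held(name,dz,pot=None):
    p=optics.camera_params("wrist"); s=telemetry.sense(); im=snap("wrist",name)
    z=s["tcp_pos"][2]+dz+.014
    c=discfit(im,p,z,*WOOD,350,.047); off=c[0]-s["tcp_pos"][:2]; print("held",c[0].round(4),c[1].round(4),c[2],c[3].round(5),"off",off.round(4),"gap",s["finger_gap"])
    return off
E
python3 - <<'E'
from h import *
o=held("w27",-.0002); t=snap("top"); c=circfit(t,"top",(297,218),20.8,.06,2.5); print(c); c=c[0]-o; go(c[0],c[1],.1,0)
E
```

```text
held [0.5623 0.1317] 0.0462 433 0.00023 off [-0.      0.0002] gap 0.22278209727964013
(array([0.55330638, 0.00618073]), np.float64(0.0452459218939754), np.int64(69), np.float64(0.0005325167511858372))
t 33.23 tcp [0.5622 0.1315 0.0985] shift [-0.0035 -0.1255 -0.0077] turn -0.01 |d| 0.126 jawang -0.01 q [0.03 0.6  1.65 0.02 0.89 0.02] tilt [-8.000e-04  1.540e-02 -9.999e-01]
```

View pics/w27.png

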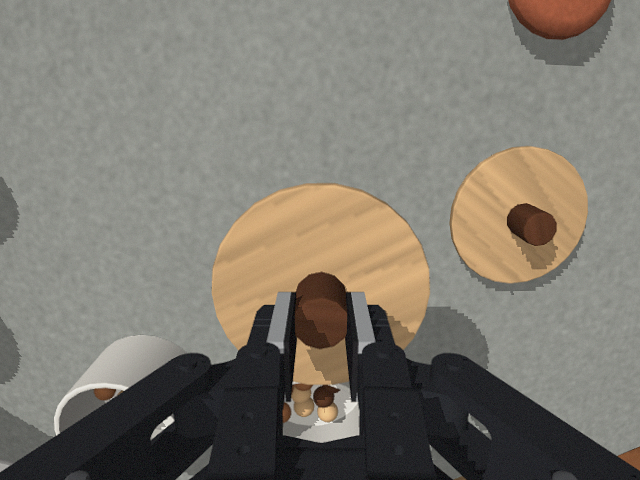

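Call:
step_arm --pt "0 -0.02 -0.001 0" --pt "0 -0.05 -0.003 0" --pt "0 -0.08 -0.005 0" --pt "0 -0.105 -0.007 0" --pt "0.003 -0.1255 -0.0075 0" --pt "0.008 -0.1265 -0.0075 0" --pt "0.015 -0.1265 -0.0075 0" --pt "0.015 -0.1265 -0.0075 0"

```text
t: 33.9
tcp_pos: [0.5518, 0.0059, 0.0793]
tool_rot: [0.01, 0.709, 0.002, 0.705]
force: [-0.7, 0.4, -0.4]
finger_gap: 0.223
```

Call:
step_arm --pt "0 0 0 0" --pt "0 0 0 0" --pt "0 0 0 0"

```text
t: 34.15
tcp_pos: [0.5516, 0.007, 0.079]
tool_rot: [0.009, 0.709, 0.003, 0.705]
force: [0.5, -1.4, -0.9]
finger_gap: 0.22
```

```bash
python3 - <<'E'
from h import *
o=held("w28",-.0002); go(.5535,.005,.065,0)
im=snap("scene","s28"); u,v=map(int,proj("scene",(.5535,.005,.06))); cv2.imwrite("pics/c28.png",cv2.resize(im[v-60:v+60,u-80:u+80],(800,600),interpolation=cv2.INTER_CUBIC)[:,:,::-1])
E
```

```text
held [0.5515 0.0071] 0.0463 432 0.00021 off [-0.0001  0.0001] gap 0.22019625603895113
t 34.2 tcp [0.5518 0.0068 0.0793] shift [ 0.0142 -0.002   0.0018] turn -0.009 |d| 0.014 jawang -0.009 q [-0.2   0.61  1.72  0.02  0.82 -0.21] tilt [-0.0054  0.0168 -0.9998]
```

View pics/c28.png

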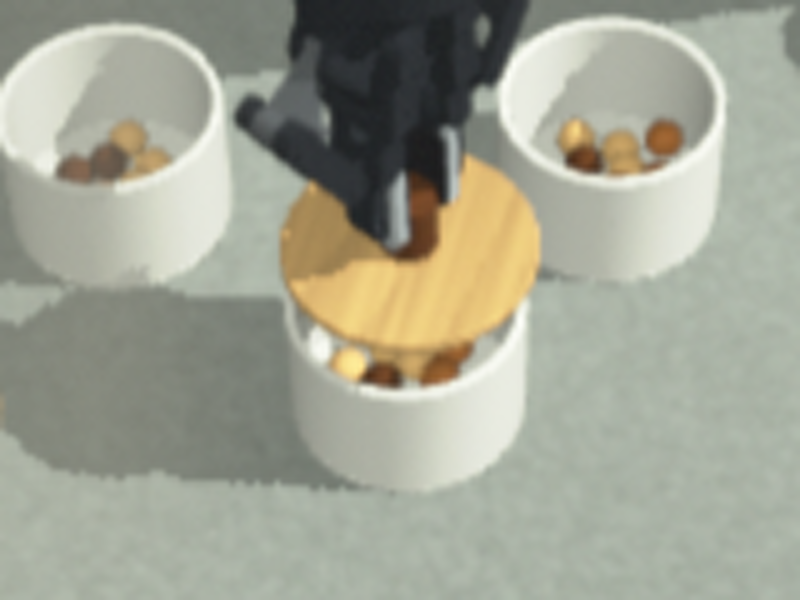

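Call:
step_arm --pt "0.003 -0.001 0.001 0" --pt "0.007 -0.0018 0.0018 0" --pt "0.011 -0.0018 0.0018 0" --pt "0.014 -0.0018 0.0018 0" --pt "0.014 -0.0018 0.0018 0" --pt "0.014 -0.0018 0.0018 0"

```text
t: 34.75
tcp_pos: [0.5533, 0.005, 0.065]
tool_rot: [0.009, 0.709, 0.003, 0.705]
force: [0.9, 0.3, -0.1]
finger_gap: 0.224
```

```bash
python3 - <<'E'
from h import *
go(.5535,.005,.052,0)
E
```

```text
t 34.75 tcp [0.5533 0.005  0.065 ] shift [ 0.013  -0.0003  0.0002] turn -0.009 |d| 0.013 jawang -0.009 q [-0.2   0.63  1.72  0.02  0.8  -0.21] tilt [-0.0059  0.0169 -0.9998]
```

Call:
step_arm --pt "0.003 0 0 0" --pt "0.006 0 0 0" --pt "0.009 0 0 0" --pt "0.012 0 0 0" --pt "0.013 0 0 0" --pt "0.013 0 0 0"

```text
t: 35.25
tcp_pos: [0.553, 0.0053, 0.0522]
tool_rot: [0.009, 0.709, 0.003, 0.705]
force: [-0.5, -0.1, 3.3]
finger_gap: 0.227
```

Call:
step_arm --pt "0 0 0 0" --pt "0 0 0 0" --pt "0 0 0 0" --pt "0 0 0 0" --jaw 0.055

```text
t: 35.58
tcp_pos: [0.5531, 0.0053, 0.0521]
tool_rot: [0.009, 0.709, 0.003, 0.705]
force: [-0.4, 0.5, -0.4]
finger_gap: 0.642
```

Call:
step_arm --pt "-0.03 0 0 0" --pt "-0.07 0 0 0" --pt "-0.11 0 0 0" --pt "-0.12 0 0 0" --pt "-0.12 0 0 0" --pt "-0.12 0 0 0"

```text
t: 36.08
tcp_pos: [0.5536, 0.0033, 0.1721]
tool_rot: [0.009, 0.709, 0.003, 0.705]
force: [0.6, 0.2, -0.7]
finger_gap: 0.643
```

```bash
python3 - <<'E'
from h import *
p=optics.camera_params("wrist");im=snap("wrist","w29"); 
uv=proj("wrist",(.5535,.005,.066),p);uv2=proj("wrist",(.6005,.005,.066),p)
c=circfit(im,"wrist",uv,np.hypot(*(uv2-uv)),.066,10,-1,p);print("disc66",c)
im=snap("scene","s29"); u,v=map(int,proj("scene",(.5535,.005,.06))); cv2.imwrite("pics/c29.png",cv2.resize(im[v-60:v+60,u-80:u+80],(800,600),interpolation=cv2.INTER_CUBIC)[:,:,::-1])
go(.6965,-.1472,.1,0)
E
```

```text
disc66 (array([0.55288473, 0.00473395]), np.float64(0.04627476120031985), np.int64(60), np.float64(0.0003050078676409857))
t 36.18 tcp [0.5522 0.0036 0.1702] shift [ 0.0661 -0.1506  0.1464] turn -0.009 |d| 0.22 jawang -0.009 q [-0.21  0.48  1.64  0.02  1.04 -0.21] tilt [-0.0102  0.0178 -0.9998]
```

View pics/c29.png

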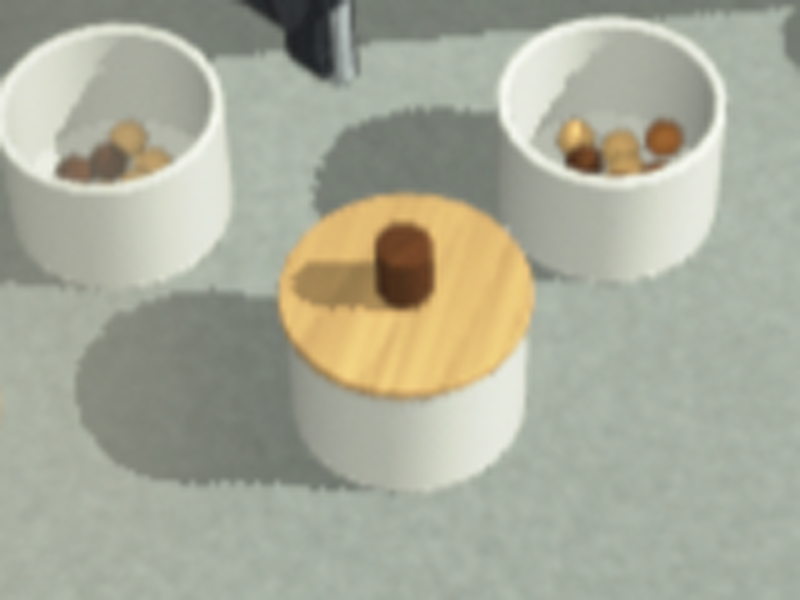

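View pics/w29.png

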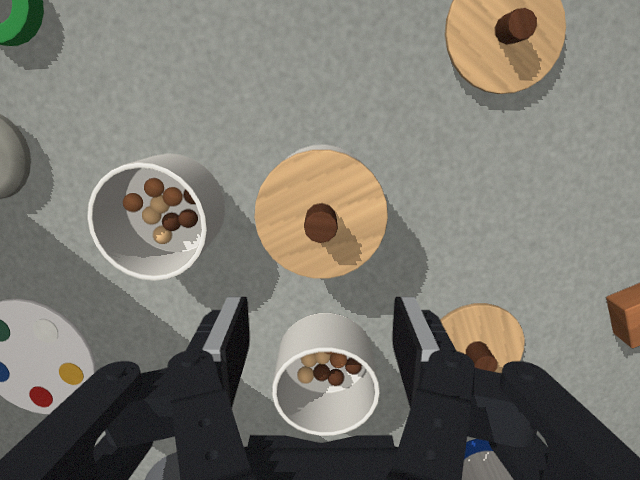

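Call:
step_arm --pt "0 -0.025 0.024 0" --pt "0.005 -0.052 0.051 0" --pt "0.015 -0.08 0.078 0" --pt "0.03 -0.107 0.105 0" --pt "0.05 -0.135 0.132 0" --pt "0.066 -0.1506 0.1464 0" --pt "0.066 -0.1506 0.1464 0" --pt "0.066 -0.1506 0.1464 0"

```text
t: 36.85
tcp_pos: [0.6941, -0.1473, 0.0949]
tool_rot: [0.011, 0.713, 0.003, 0.701]
force: [-0.2, 0.5, 0.4]
finger_gap: 0.645
```

Call:
step_arm --pt "0 0 0 0" --pt "0 0 0 0" --pt "0 0 0 0"

```text
t: 37.1
tcp_pos: [0.6933, -0.1461, 0.0951]
tool_rot: [0.011, 0.714, 0.004, 0.7]
force: [0.5, -0.5, -0.4]
finger_gap: 0.646
```

```bash
python3 - <<'E'
from h import *
lidlook("w30",(.6967,-.138),(.6967,-.138,-.001))
E
```

```text
disc [ 0.6966 -0.1385] 0.0462 72
knob [ 0.6967 -0.1361] 0.0119 70
t 37.15 tcp [ 0.6938 -0.1462  0.0956] shift [0.0967 0.0062 0.0046] turn -0.01 |d| 0.097 jawang -0.01 q [-0.37  0.77  1.27  0.01  1.13 -0.37] tilt [-0.018   0.0211 -0.9996]
```

View pics/w30.png

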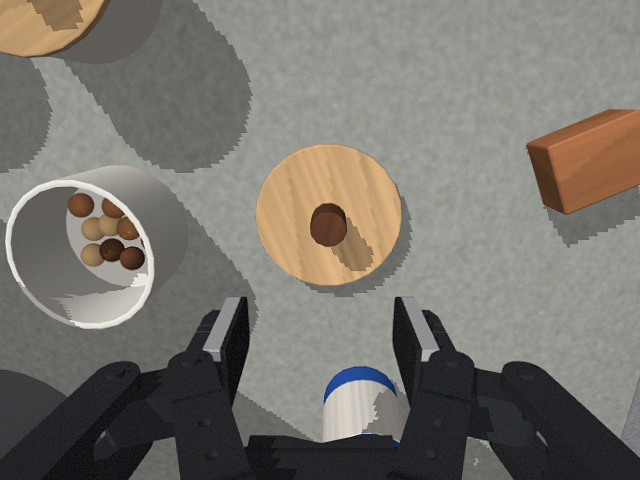

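Call:
step_arm --pt "-0.04 0 0 0" --pt "-0.08 0 0 0" --pt "-0.12 0 0 0"

```text
t: 37.4
tcp_pos: [0.6952, -0.1476, 0.2172]
tool_rot: [0.011, 0.714, 0.004, 0.7]
force: [0.6, -0.4, 0.4]
finger_gap: 0.643
```

```bash
python3 - <<'E'
from h import *
snap("wrist"); go(.6967,-.138,-.001,0)
E
```

```text
t 37.45 tcp [ 0.7008 -0.1498  0.2286] shift [ 0.2298  0.0085 -0.004 ] turn -0.009 |d| 0.23 jawang -0.009 q [-0.37  0.64  1.14  0.01  1.37 -0.37] tilt [-0.001   0.0145 -0.9999]
```

Call:
step_arm --pt "0 0 0 0" --pt "0 0 0 0" --pt "0 0 0 0" --pt "0 0 0 0"

```text
t: 37.78
tcp_pos: [0.6994, -0.149, 0.2268]
tool_rot: [0.009, 0.709, 0.003, 0.705]
force: [-0.2, -0.0, -0.8]
finger_gap: 0.648
```

```bash
python3 - <<'E'
from h import *
go(.6967,-.138,-.001,0)
E
```

```text
t 37.78 tcp [ 0.6994 -0.149   0.2268] shift [ 0.228   0.0074 -0.0017] turn -0.008 |d| 0.228 jawang -0.008 q [-0.37  0.64  1.14  0.01  1.37 -0.37] tilt [-0.0046  0.0158 -0.9999]
```

Call:
step_arm --pt "0.03 0.001 0 0" --pt "0.065 0.002 0 0" --pt "0.1 0.004 -0.001 0" --pt "0.13 0.006 -0.0015 0" --pt "0.15 0.0074 -0.0017 0" --pt "0.16 0.0074 -0.0017 0" --pt "0.16 0.0074 -0.0017 0" --pt "0.16 0.0074 -0.0017 0"

```text
t: 38.45
tcp_pos: [0.6966, -0.139, 0.066]
tool_rot: [0.009, 0.709, 0.003, 0.705]
force: [0.3, 0.0, 0.1]
finger_gap: 0.643
```

Call:
step_arm --pt "0 0 0 0" --pt "0 0 0 0"

```text
t: 38.62
tcp_pos: [0.698, -0.1396, 0.0678]
tool_rot: [0.008, 0.708, 0.002, 0.706]
force: [-0.1, -0.3, 0.3]
finger_gap: 0.641
```

```bash
python3 - <<'E'
from h import *
go(.6967,-.138,-.001,0)
E
```

```text
t 38.62 tcp [ 0.698  -0.1396  0.0678] shift [ 0.0688  0.0006 -0.0011] turn -0.009 |d| 0.069 jawang -0.009 q [-0.36  0.8   1.29  0.02  1.07 -0.36] tilt [-0.0031  0.0152 -0.9999]
```

Call:
step_arm --pt "0.02 0.0006 -0.001 0" --pt "0.045 0.0006 -0.0011 0" --pt "0.062 0.0006 -0.0011 0" --pt "0.068 0.0006 -0.0011 0" --pt "0.068 0.0006 -0.0011 0" --pt "0.068 0.0006 -0.0011 0"

```text
t: 39.12
tcp_pos: [0.6976, -0.1384, 0.0011]
tool_rot: [0.008, 0.708, 0.002, 0.707]
force: [-1.1, -0.4, -0.1]
finger_gap: 0.642
```

Call:
step_arm --pt "0 0 0 0" --pt "0 0 0 0" --pt "0 0 0 0" --pt "0 0 0 0" --pt "0 0 0 0" --jaw 0.0

```text
t: 39.53
tcp_pos: [0.6988, -0.1389, 0.0032]
tool_rot: [0.008, 0.707, 0.002, 0.708]
force: [-1.4, -0.5, 6.2]
finger_gap: 0.216
```

Call:
step_arm --pt "-0.01 0 0 0" --pt "-0.035 0 0 0" --pt "-0.065 0 0 0" --pt "-0.09 0 0 0" --pt "-0.1 0 0 0" --pt "-0.1 0 0 0" --pt "-0.1 0 0 0" --pt "-0.1 0 0 0"

```text
t: 40.2
tcp_pos: [0.6971, -0.1396, 0.1013]
tool_rot: [0.008, 0.708, 0.002, 0.706]
force: [-0.3, 0.5, -1.0]
finger_gap: 0.216
```

```bash
python3 - <<'E'
from h import *
o=held("w31",0); t=snap("top","t31"); c=circfit(t,"top",(367,216),20.8,.06,2.5); print(c); go(.5554-o[0],-.1483-o[1],.08,0)
E
```

```text
held [ 0.6971 -0.1371] 0.0454 432 0.00023 off [0.     0.0026] gap 0.2160457133430949Traceback (most recent call last):
  File "<stdin>", line 2, in <module>
  File "h.py", line 44, in circfit
    A=np.c_[2*P[keep],np.ones(keep.sum())]; s=np.linalg.lstsq(A,(P[keep]**2).sum(1),rcond=None)[0]
                                                                ~~~~~~~~~~~~~~~~^^^
    return umr_sum(a, axis, dtype, out, keepdims, initial, where)
numpy.exceptions.AxisError: axis 1 is out of bounds for array of dimension 1
```

View pics/w31.png

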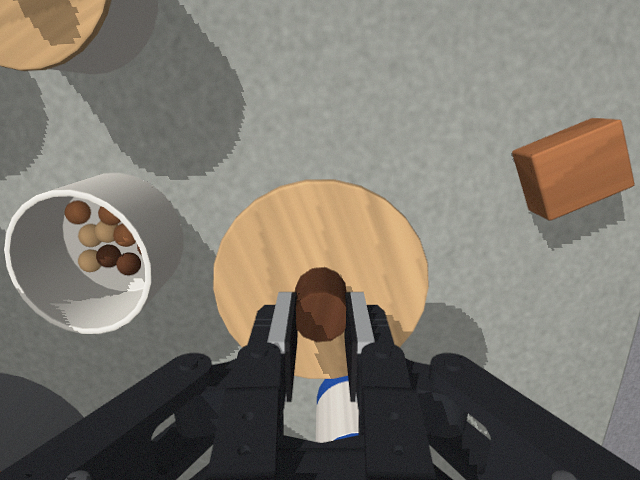

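View pics/t31.png

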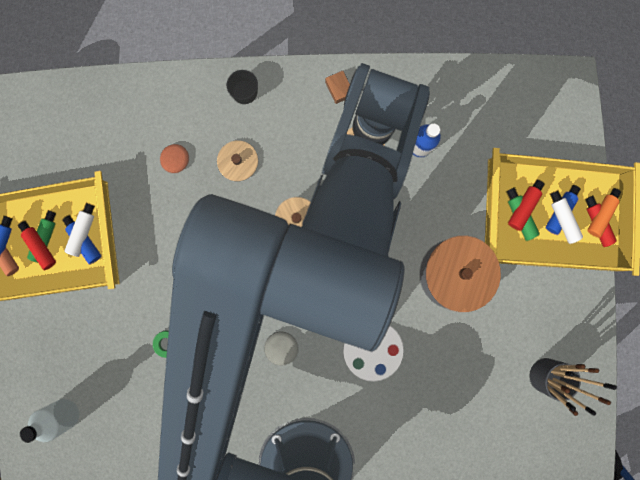

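```bash
python3 - <<'E'
from h import *
p=optics.camera_params("wrist"); im=cv2.imread("pics/w31.png")[:,:,::-1].copy()
o=held("w32",-.0032)
uv=proj("wrist",(.5554,-.1483,.06),p);uv2=proj("wrist",(.5554,-.1033,.06),p);print(uv,uv2)
print("pot out",circfit(im,"wrist",uv,np.hypot(*(uv2-uv)),.06,9,-1,p))
go(.5556-o[0],-.1482-o[1],.085,0)
E
```

```text
held [ 0.6971 -0.1385] 0.0463 432 0.00023 off [-0.      0.0012] gap 0.2160762254919886
[ 74.20062086 264.6817365 ] [ 59.71792361 187.39882736]
pot out (array([ 0.55511737, -0.14892767]), np.float64(0.04508139250999867), np.int64(49), np.float64(0.0006321219815038705))
t 40.35 tcp [ 0.6973 -0.1398  0.1009] shift [ 0.0161 -0.011  -0.1415] turn -0.009 |d| 0.143 jawang -0.009 q [-0.36  0.76  1.27  0.01  1.12 -0.36] tilt [-0.0022  0.0148 -0.9999]
```

Call:
step_arm --pt "0 -0.002 -0.02 0" --pt "0 -0.004 -0.05 0" --pt "0 -0.007 -0.08 0" --pt "0 -0.009 -0.11 0" --pt "0.003 -0.0112 -0.132 0" --pt "0.01 -0.0112 -0.1418 0" --pt "0.015 -0.0112 -0.1418 0" --pt "0.015 -0.0112 -0.1418 0"

```text
t: 41.02
tcp_pos: [0.5545, -0.1492, 0.0846]
tool_rot: [0.009, 0.709, 0.002, 0.705]
force: [0.3, 0.3, -1.3]
finger_gap: 0.216
```

Call:
step_arm --pt "0 0 0 0" --pt "0 0 0 0" --pt "0 0 0 0"

```text
t: 41.27
tcp_pos: [0.5557, -0.1494, 0.0845]
tool_rot: [0.009, 0.708, 0.002, 0.706]
force: [0.4, -0.1, -0.0]
finger_gap: 0.218
```

```bash
python3 - <<'E'
from h import *
o=held("w33",-.0032); go(.5553-o[0],-.1484-o[1],.0682,0)
im=snap("scene","s33"); u,v=map(int,proj("scene",(.5553,-.1484,.06))); cv2.imwrite("pics/c33.png",cv2.resize(im[v-60:v+60,u-80:u+80],(800,600),interpolation=cv2.INTER_CUBIC)[:,:,::-1])
E
```

```text
held [ 0.5557 -0.1483] 0.0463 433 0.00021 off [0.     0.0011] gap 0.2176448045367939
t 41.32 tcp [ 0.5556 -0.1493  0.0846] shift [ 0.0164 -0.0004 -0.0002] turn -0.009 |d| 0.016 jawang -0.009 q [-0.46  0.62  1.65  0.02  0.87 -0.47] tilt [-0.0036  0.0158 -0.9999]
```

View pics/c33.png

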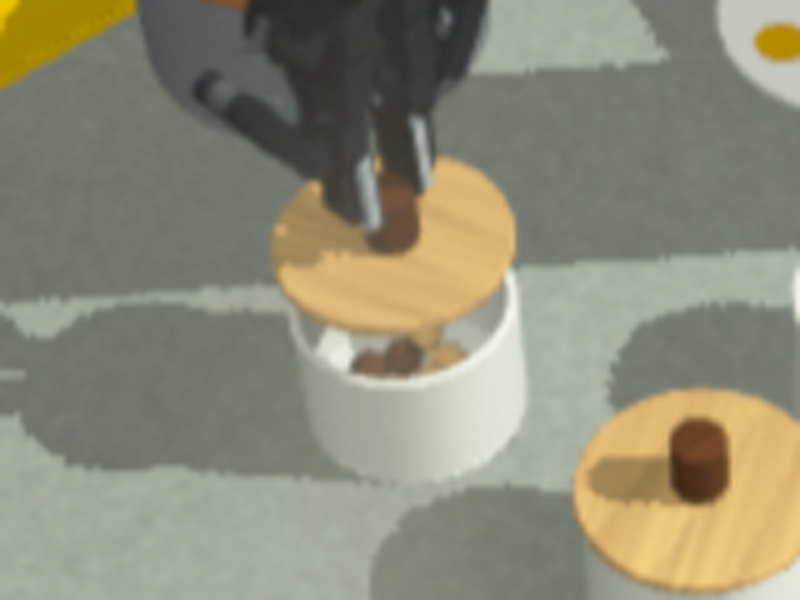

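```bash
python3 - <<'E'
from h import *
for n,X,Y in [("C",.5553,-.1484),("A",.5535,.005)]:
    print(n,[proj("scene",(X,Y,z)).round(2) for z in (0,.06,.092)], (proj("scene",(X,Y-.01,.06))-proj("scene",(X,Y,.06))).round(2))
im=cv2.imread("pics/s33.png"); hsv=cv2.cvtColor(im,cv2.COLOR_BGR2HSV); 
u,v=map(int,proj("scene",(.5553,-.1484,.06)))
m=cv2.inRange(hsv,(8,60,90),(26,255,255)); mm=np.zeros_like(m); mm[v-35:v+8,u-30:u+26]=m[v-35:v+8,u-30:u+26]
print(hullc(mm,200)); 
# pot body hull
g=cv2.inRange(hsv,(0,0,165),(180,40,255)); gg=np.zeros_like(g); gg[v-10:v+45,u-30:u+28]=g[v-10:v+45,u-30:u+28]
ys,xs=np.nonzero(gg); 
for r in range(v+5,v+30,4): x=np.nonzero(gg[r])[0]; print(r,x.min(),x.max(),(x.min()+x.max())/2)
o=hullc(mm,200)[0]; print(onz("scene",o[:2],telemetry.sense()["tcp_pos"][2]-.0032+.011))
E
```

```text
C [array([244.21, 240.04]), array([241.14, 220.05]), array([239.41, 208.68])] [-3.56 -2.41]
A [array([301.13, 278.62]), array([300.46, 259.09]), array([300.07, 247.92])] [-4.06 -2.74]
[(239.4841185500059, 208.7572322588263, 1411.5, 1180.0)]
225 220 268 244.0
229 221 268 244.5
233 225 268 246.5
237 230 268 249.0
241 232 268 250.0
245 231 268 249.5
249 233 268 250.5
[ 0.55562971 -0.14779194]
```

Call:
step_arm --pt "0.005 -0.0004 0 0" --pt "0.01 -0.0004 0 0" --pt "0.014 -0.0004 0 0" --pt "0.018 -0.0004 0 0" --pt "0.022 -0.0004 0 0" --pt "0.024 -0.0004 0 0"

```text
t: 41.87
tcp_pos: [0.5548, -0.1491, 0.0598]
tool_rot: [0.009, 0.709, 0.003, 0.705]
force: [0.2, 0.4, -0.8]
finger_gap: 0.216
```

Call:
step_arm --pt "0.003 0 0 0" --pt "0.005 0 0 0" --pt "0.005 0 0 0" --pt "0.005 0 0 0"

```text
t: 42.2
tcp_pos: [0.5546, -0.1489, 0.0552]
tool_rot: [0.009, 0.709, 0.003, 0.705]
force: [-1.5, 1.4, 3.3]
finger_gap: 0.222
```

Contact at exactly the seated height (0.0552). Release and back off.

Call:
step_arm --pt "0 0 0 0" --pt "0 0 0 0" --pt "0 0 0 0" --pt "0 0 0 0" --jaw 0.055

```text
t: 42.53
tcp_pos: [0.5547, -0.149, 0.0551]
tool_rot: [0.009, 0.709, 0.003, 0.705]
force: [0.1, -0.5, 0.5]
finger_gap: 0.642
```

Call:
step_arm --pt "-0.03 0 0 0" --pt "-0.07 0 0 0" --pt "-0.11 0 0 0" --pt "-0.15 0 0 0"

```text
t: 42.87
tcp_pos: [0.555, -0.1513, 0.2063]
tool_rot: [0.009, 0.709, 0.003, 0.705]
force: [1.6, -0.1, -0.4]
finger_gap: 0.644
```

```bash
python3 - <<'E'
from h import *
snap("wrist"); go(.69,.13,.1,0)
E
```

```text
t 42.92 tcp [ 0.5603 -0.1537  0.2152] shift [0.119  0.2837 0.1262] turn -0.008 |d| 0.333 jawang -0.008 q [-0.47  0.45  1.54  0.01  1.15 -0.46] tilt [ 0.0093  0.0092 -0.9999]
```

Call:
step_arm --pt "0 0 0 0" --pt "0 0 0 0" --pt "0 0 0 0" --pt "0 0 0 0"

```text
t: 43.25
tcp_pos: [0.559, -0.1531, 0.2132]
tool_rot: [0.007, 0.705, 0.001, 0.709]
force: [-1.1, 0.4, 0.3]
finger_gap: 0.645
```

```bash
python3 - <<'E'
from h import *
p=optics.camera_params("wrist");im=snap("wrist","w34"); 
uv=proj("wrist",(.5553,-.1484,.066),p);uv2=proj("wrist",(.6023,-.1484,.066),p)
print("disc66",circfit(im,"wrist",uv,np.hypot(*(uv2-uv)),.066,8,-1,p))
im=snap("scene","s34"); u,v=map(int,proj("scene",(.5553,-.08,.06))); cv2.imwrite("pics/c34.png",cv2.resize(im[v-75:v+75,u-100:u+100],(800,600),interpolation=cv2.INTER_CUBIC)[:,:,::-1])
go(.694,.127,.12,0)
E
```

```text
disc66 (array([ 0.55449149, -0.14853055]), np.float64(0.04622770552814994), np.int64(66), np.float64(0.0003285692580750724))
t 43.35 tcp [ 0.5591 -0.1531  0.2131] shift [0.0969 0.2802 0.132 ] turn -0.008 |d| 0.325 jawang -0.008 q [-0.47  0.45  1.54  0.01  1.15 -0.46] tilt [ 0.0053  0.0112 -0.9999]
```

View pics/c34.png

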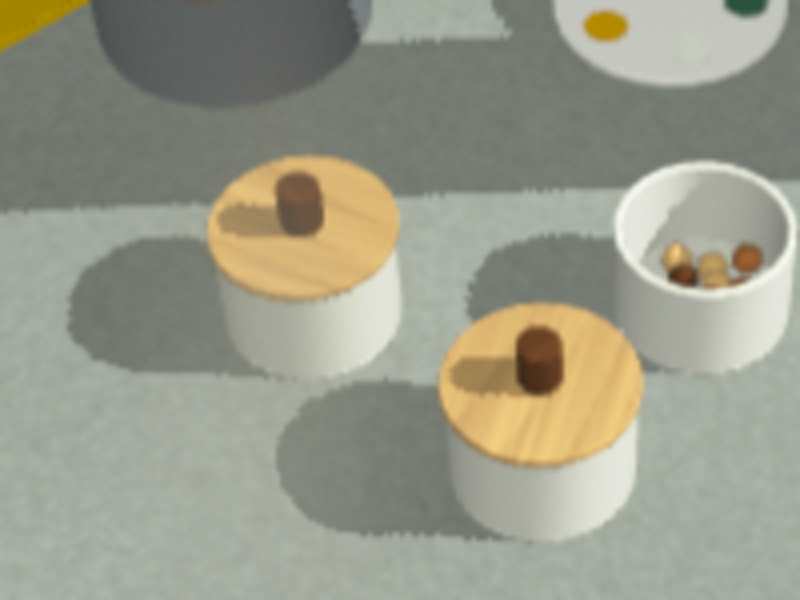

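Both lids sit flush on their pots, at crop (305,225) and (540,385); the third pot at (705,250) is open. On to the last lid.

Call:
step_arm --pt "0 0.03 0.014 0" --pt "0 0.067 0.032 0" --pt "0 0.104 0.049 0" --pt "0.01 0.141 0.066 0" --pt "0.02 0.178 0.084 0" --pt "0.04 0.213 0.1 0" --pt "0.06 0.245 0.116 0" --pt "0.08 0.272 0.128 0"

```text
t: 44.02
tcp_pos: [0.6902, 0.1212, 0.1346]
tool_rot: [0.007, 0.706, 0.001, 0.709]
force: [0.8, -0.5, 0.4]
finger_gap: 0.643
```

Call:
step_arm --pt "0.008 0.004 0.002 0" --pt "0.015 0.008 0.004 0" --pt "0.015 0.008 0.004 0" --pt "0.015 0.008 0.004 0" --pt "0.015 0.008 0.004 0"

```text
t: 44.43
tcp_pos: [0.6947, 0.1277, 0.1206]
tool_rot: [0.007, 0.705, 0.001, 0.709]
force: [-0.2, -0.2, 0.9]
finger_gap: 0.647
```

```bash
python3 - <<'E'
from h import *
lidlook("w35",(.6942,.1367),(.6942,.1367,.001))
E
```

```text
disc [0.6945 0.1366] 0.0463 72
knob [0.6948 0.1388] 0.0119 71
t 44.48 tcp [0.6949 0.1276 0.121 ] shift [ 0.1201  0.0077 -0.0015] turn -0.009 |d| 0.12 jawang -0.009 q [0.02 0.72 1.29 0.01 1.13 0.02] tilt [ 0.006   0.0112 -0.9999]
```

View pics/w35.png

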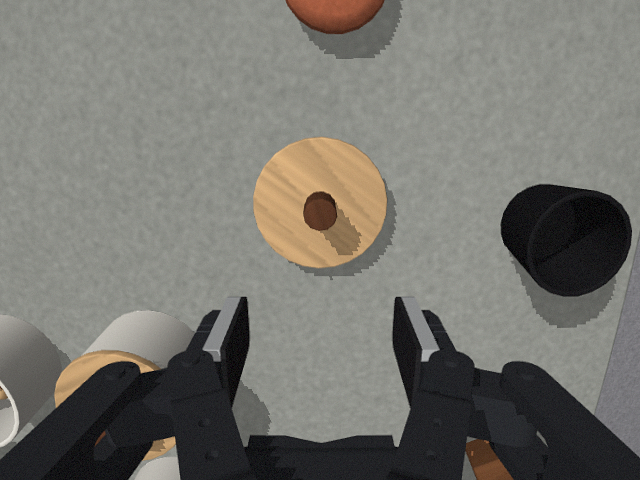

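Lid disc at (320,203), knob (320,211), nothing near the fingers. Descend to grip.

Call:
step_arm --pt "0.03 0.005 -0.001 0" --pt "0.065 0.0078 -0.001 0" --pt "0.095 0.0078 -0.0015 0" --pt "0.112 0.0078 -0.0015 0" --pt "0.119 0.0078 -0.0015 0" --pt "0.119 0.0078 -0.0015 0" --pt "0.119 0.0078 -0.0015 0"

```text
t: 45.07
tcp_pos: [0.6954, 0.136, 0.0036]
tool_rot: [0.008, 0.704, 0.0, 0.71]
force: [0.6, -0.2, 0.5]
finger_gap: 0.645
```

Call:
step_arm --pt "0 0 0 0" --pt "0 0 0 0" --pt "0 0 0 0" --pt "0 0 0 0" --pt "0 0 0 0" --jaw 0.0

```text
t: 45.48
tcp_pos: [0.6968, 0.1358, 0.0062]
tool_rot: [0.008, 0.703, 0.0, 0.711]
force: [-0.7, -1.8, 5.8]
finger_gap: 0.207
```

Call:
step_arm --pt "-0.01 0 0 0" --pt "-0.035 0 0 0" --pt "-0.065 0 0 0" --pt "-0.1 0 0 0" --pt "-0.125 0 0 0" --pt "-0.13 0 0 0" --pt "-0.13 0 0 0" --pt "-0.13 0 0 0"

```text
t: 46.15
tcp_pos: [0.6946, 0.1344, 0.1359]
tool_rot: [0.007, 0.703, 0.0, 0.711]
force: [-1.1, 0.0, -1.2]
finger_gap: 0.209
```

```bash
python3 - <<'E'
from h import *
o=held("w36",-.003); snap("top","t36"); go(.4248-o[0],-.0003-o[1],.12,0)
E
```

```text
held [0.6942 0.1374] 0.0454 435 0.00024 off [-0.0003  0.003 ] gap 0.20947905542449213
t 46.25 tcp [0.6935 0.1344 0.1338] shift [ 0.0104 -0.1405 -0.267 ] turn -0.01 |d| 0.302 jawang -0.01 q [0.03 0.71 1.28 0.01 1.15 0.03] tilt [ 0.0074  0.0108 -0.9999]
```

View pics/w36.png

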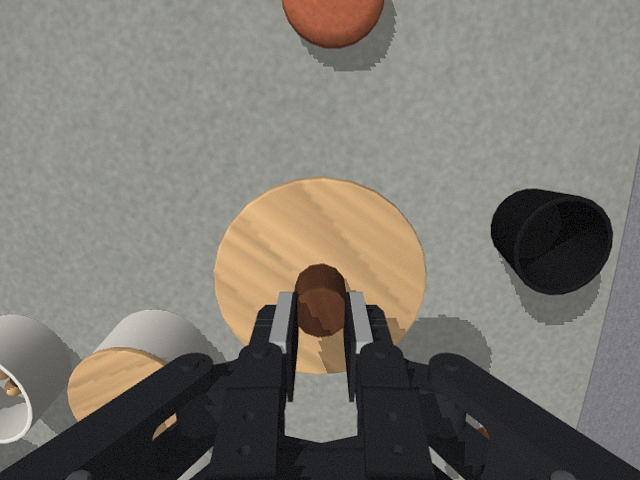

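View pics/t36.png

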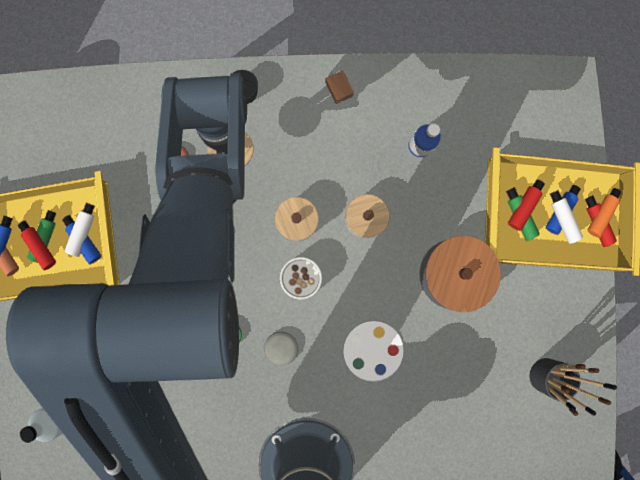

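```bash
python3 - <<'E'
from h import *
o=held("w37",-.0062); t=cv2.imread("pics/t36.png")[:,:,::-1].copy(); print(circfit(t,"top",(300,278),20.8,.06,2.5)); go(.4250-o[0],-.0004-o[1],.12,0)
E
```

```text
held [0.6932 0.1359] 0.0463 436 0.00025 off [-0.0003  0.0015] gap 0.2049981551999066
(array([0.42488929, 0.00048201]), np.float64(0.0454406009246479), np.int64(72), np.float64(0.00033869856683911874))
t 46.3 tcp [0.6936 0.1343 0.1336] shift [ 0.0102 -0.1392 -0.2669] turn -0.01 |d| 0.301 jawang -0.01 q [0.03 0.71 1.28 0.01 1.15 0.03] tilt [ 0.0071  0.0108 -0.9999]
```

Call:
step_arm --pt "0 -0.01 -0.018 0" --pt "0 -0.026 -0.048 0" --pt "0 -0.043 -0.08 0" --pt "0 -0.06 -0.113 0" --pt "0 -0.077 -0.146 0" --pt "0 -0.094 -0.179 0" --pt "0 -0.11 -0.21 0" --pt "0 -0.124 -0.237 0"

```text
t: 46.97
tcp_pos: [0.4517, 0.0126, 0.1294]
tool_rot: [0.008, 0.706, 0.0, 0.708]
force: [0.4, -1.1, -0.5]
finger_gap: 0.205
```

Call:
step_arm --pt "0 -0.008 -0.017 0" --pt "0 -0.012 -0.026 0" --pt "0 -0.012 -0.026 0" --pt "0 -0.012 -0.026 0" --pt "0 -0.012 -0.026 0"

```text
t: 47.38
tcp_pos: [0.4278, 0.0007, 0.1292]
tool_rot: [0.008, 0.705, 0.0, 0.709]
force: [-0.3, -0.4, -1.6]
finger_gap: 0.209
```

```bash
python3 - <<'E'
from h import *
o=held("w38",-.0062); go(.4250-o[0],-.0004-o[1],.09,0)
E
```

```text
held [0.4275 0.0022] 0.0464 435 0.00024 off [-0.0003  0.0014] gap 0.20936353020501347
t 47.43 tcp [0.4277 0.0009 0.1292] shift [ 0.0391 -0.0032 -0.0026] turn -0.01 |d| 0.039 jawang -0.01 q [-0.27  0.39  1.99  0.02  0.76 -0.27] tilt [ 0.005   0.0112 -0.9999]
```

Call:
step_arm --pt "0.008 -0.002 -0.001 0" --pt "0.02 -0.0032 -0.0024 0" --pt "0.032 -0.0032 -0.0024 0" --pt "0.039 -0.0032 -0.0024 0" --pt "0.039 -0.0032 -0.0024 0" --pt "0.039 -0.0032 -0.0024 0" --pt "0.039 -0.0032 -0.0024 0"

```text
t: 48.02
tcp_pos: [0.4263, -0.0018, 0.0904]
tool_rot: [0.007, 0.705, 0.001, 0.709]
force: [-0.0, 0.2, -0.0]
finger_gap: 0.21
```

```bash
python3 - <<'E'
from h import *
o=held("w39",-.0062); go(.4250-o[0],-.0004-o[1],.0582,0)
im=snap("scene","s39"); u,v=map(int,proj("scene",(.425,0,.06))); cv2.imwrite("pics/c39.png",cv2.resize(im[v-60:v+60,u-80:u+80],(800,600),interpolation=cv2.INTER_CUBIC)[:,:,::-1])
hsv=cv2.cvtColor(im,cv2.COLOR_RGB2HSV); m=cv2.inRange(hsv,(8,60,90),(26,255,255)); mm=np.zeros_like(m); mm[v-35:v+5,u-30:u+30]=m[v-35:v+5,u-30:u+30]
for h in hullc(mm,200): print("scene lid",onz("scene",h[:2],telemetry.sense()["tcp_pos"][2]-.0062+.011))
E
```

```text
held [0.5311 0.0164] 0.0391 440 0.00044 off [0.1049 0.0182] gap 0.21017772805760063
t 48.07 tcp [ 0.4262 -0.0019  0.0905] shift [ 0.0315 -0.018  -0.1061] turn -0.009 |d| 0.112 jawang -0.009 q [-0.28  0.47  2.03  0.02  0.64 -0.28] tilt [ 0.0063  0.0108 -0.9999]
scene lid [ 0.42513084 -0.00072557]
```

View pics/c39.png

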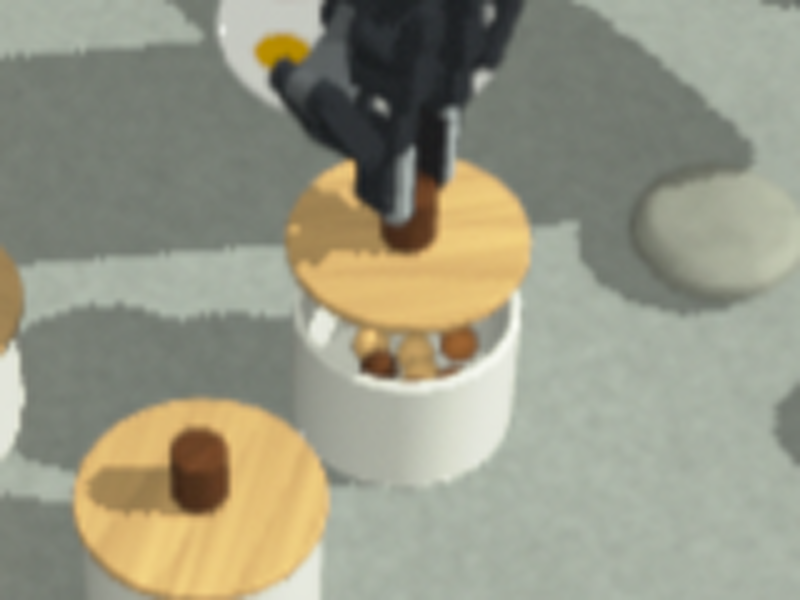

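Call:
step_arm --pt "0.006 0 -0.001 0" --pt "0.012 0 -0.001 0" --pt "0.018 0 -0.001 0" --pt "0.024 0 -0.001 0" --pt "0.027 0 -0.001 0" --pt "0.027 0 -0.001 0"

```text
t: 48.62
tcp_pos: [0.4247, -0.0015, 0.0627]
tool_rot: [0.007, 0.706, 0.001, 0.709]
force: [-1.0, 0.7, -0.8]
finger_gap: 0.207
```

Call:
step_arm --pt "0.003 0 0 0" --pt "0.006 0 0 0" --pt "0.006 0 0 0" --pt "0.006 0 0 0"

```text
t: 48.95
tcp_pos: [0.4247, -0.0015, 0.0579]
tool_rot: [0.007, 0.705, 0.001, 0.709]
force: [-3.4, 0.5, 16.0]
finger_gap: 0.207
```

Seated height reached, with contact. Release, rise and move clear.

Call:
step_arm --pt "-0.0005 0 0 0" --pt "-0.0005 0 0 0" --pt "0 0 0 0" --pt "0 0 0 0" --pt "0 0 0 0" --jaw 0.055

```text
t: 49.37
tcp_pos: [0.4247, -0.0015, 0.0577]
tool_rot: [0.007, 0.705, 0.001, 0.709]
force: [1.1, 0.4, 0.3]
finger_gap: 0.641
```

Call:
step_arm --pt "-0.03 0 0 0" --pt "-0.07 0 0 0" --pt "-0.11 0 0 0" --pt "-0.13 0 0 0" --pt "-0.13 0 0 0" --pt "-0.13 0 0 0"

```text
t: 49.87
tcp_pos: [0.4247, -0.0031, 0.1885]
tool_rot: [0.007, 0.704, 0.0, 0.71]
force: [-0.8, -0.2, -0.7]
finger_gap: 0.647
```

```bash
python3 - <<'E'
from h import *
p=optics.camera_params("wrist");im=snap("wrist","w40"); 
for nm,X in [("B",(.425,0)),("A",(.5530,.005)),("C",(.5545,-.1485))]:
  uv=proj("wrist",(*X,.066),p);uv2=proj("wrist",(X[0]+.047,X[1],.066),p)
  print(nm,"disc66",circfit(im,"wrist",uv,np.hypot(*(uv2-uv)),.066,8,-1,p))
im=snap("scene","s40"); u,v=map(int,proj("scene",(.52,-.06,.06))); cv2.imwrite("pics/c40.png",cv2.resize(im[v-75:v+75,u-100:u+100],(800,600),interpolation=cv2.INTER_CUBIC)[:,:,::-1])
go(.3,-.5,.22,0)
E
```

```text
B disc66 (array([ 0.42434849, -0.00061899]), np.float64(0.04616169858665431), np.int64(64), np.float64(0.00029687389396254344))
A disc66 (array([0.55261111, 0.00472021]), np.float64(0.04628923174024147), np.int64(69), np.float64(0.00021486078566636585))
C disc66 (array([ 0.55272201, -0.15036986]), np.float64(0.04860326473555694), np.int64(27), np.float64(0.00047601779384117196))
t 49.97 tcp [ 0.4229 -0.0026  0.1867] shift [-0.0395 -0.4981 -0.1183] turn -0.009 |d| 0.513 jawang -0.009 q [-0.28  0.28  1.93  0.02  0.93 -0.28] tilt [ 0.0024  0.0118 -0.9999]
```

View pics/c40.png

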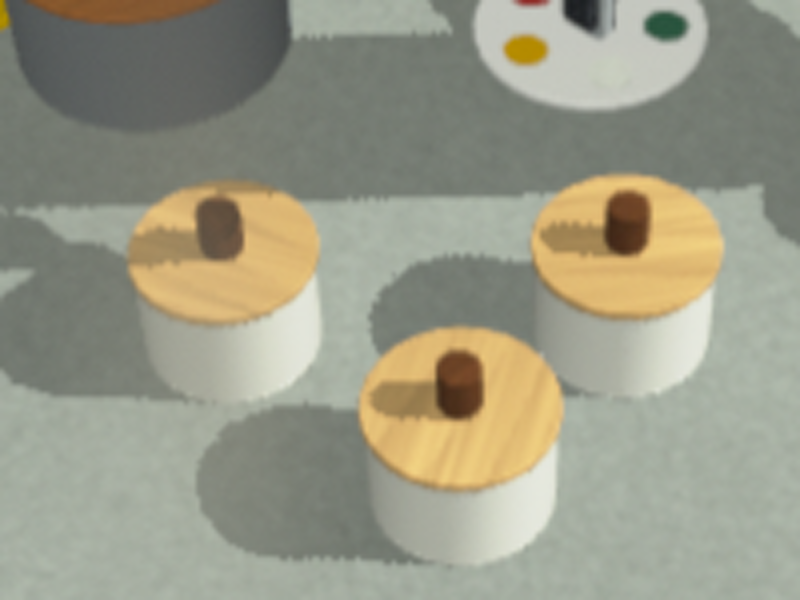

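View pics/w40.png

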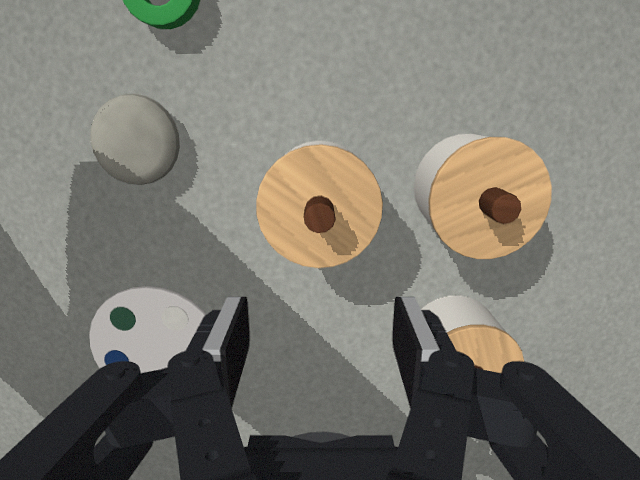

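```bash
python3 - <<'E'
from h import *
t=snap("top","t41"); snap("scene","s41")
for nm,uv in [("A",(297,218)),("B",(300,278)),("C",(367,216))]:
    c0=np.array(proj("top",(*{"A":(.553,.0055),"B":(.4248,.0),"C":(.5553,-.148)}[nm],.066)))
    try: print(nm,circfit(t,"top",c0,21.5,.066,3))
    except Exception as e: print(nm,"occluded")
print(telemetry.sense()["t"],telemetry.sense()["force"])
E
```

```text
A (array([0.55304505, 0.00578443]), np.float64(0.046146597016816907), np.int64(66), np.float64(0.0006311224385864038))
B (array([ 0.14328642, -0.19849212]), np.float64(0.3185840049271244), np.int64(2), np.float64(1.6184142622847344e-16))
C (array([ 0.55536086, -0.14464179]), np.float64(0.04633297167434923), np.int64(71), np.float64(0.002878330274824926))
50.0667 [-0.54767062  0.07279861 -0.13764827]
```

View pics/s41.png

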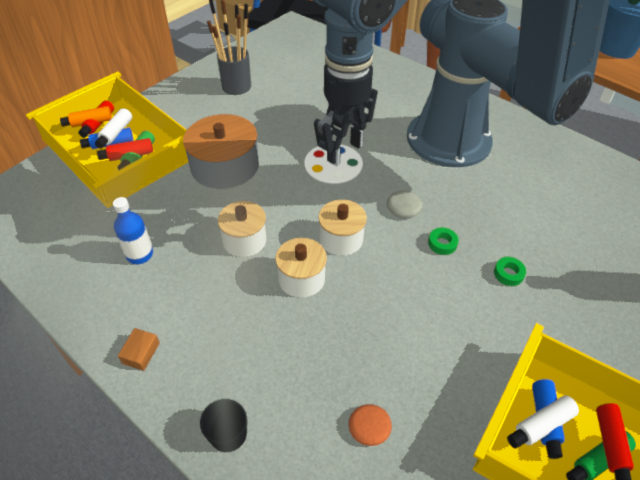

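View pics/t41.png

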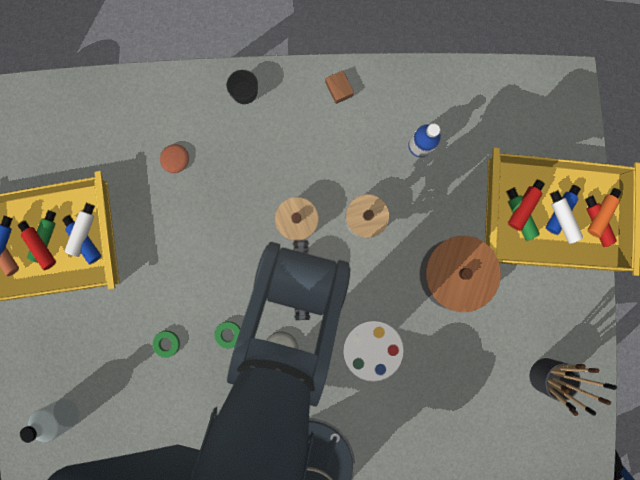

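```bash
python3 - <<'E'
from h import *
t=cv2.imread("pics/t41.png"); hsv=cv2.cvtColor(t,cv2.COLOR_BGR2HSV); m=cv2.inRange(hsv,(8,55,60),(26,255,255)); m[:185]=0;m[245:]=0;m[:,:260]=0;m[:,400:]=0
for h in hullc(m,300): print(np.round(h,1),onz("top",h[:2],.063).round(4))
s=cv2.imread("pics/s41.png"); hsv=cv2.cvtColor(s,cv2.COLOR_BGR2HSV); m=cv2.inRange(hsv,(8,60,60),(26,255,255)); m[:195]=0;m[290:]=0;m[:,:210]=0;m[:,375:]=0
for h in hullc(m,300): print("scene",np.round(h,1),onz("scene",h[:2],.063).round(4))
E
```

```text
[ 296.2  218.4 1473.5 1449. ] [0.5528 0.0054]
[ 367.1  215.5 1445.  1417. ] [ 0.5549 -0.1474]
scene [ 300.7  257.7 1655.5 1625.5] [0.5525 0.0048]
scene [ 241.3  218.6 1348.5 1327. ] [ 0.554  -0.1487]
scene [ 342.1  217.2 1369.  1346. ] [ 0.4237 -0.0007]
```

All three lids are within about 1 mm of their pots (in the scene view the lids sit at (301,258), (241,219) and (342,217)). The bottle and pebble are where they started, and the arm is clear. Handing in.

```bash
python3 - <<'E'
from station import manip
print(manip.sign_off())
E
```

```text
the job is handed in; nothing more can be done
None
```

I packed the table and handed the job in at about 50 s; no verdict was reported. All three white tape rolls are on the spindle and the cover is on the tub. Each of the three pots has a lid. The green rolls, reddish pebble and paint bottle were left alone.

**Last checks:**
- **Cover:** it came to rest within about 0.5 mm of the tub's centre, at the seated height. The camera view showed it flush.
- **Lids:** all three reached the predicted seated height with contact force. They measured within about 1–2 mm of their pots' centres and looked level.
- **Rolls:** after the third drop, the camera showed the stack on the spindle. That measurement was rough, about 3 mm off axis with a blurred outline. The cover hid the rolls after that.
- **Bystanders:** I checked these by eye only. The pebble and bottle are at their starting pixels in the last pictures.

**Disagreements and problems:**
- **Fingertip height:** the pads' lower edge sat 20–30 mm higher than the TCP text implied. The first grips closed above the roll, so I worked at the height the camera showed.
- **Camera offset:** the top and wrist cameras disagreed by about 1 mm in y.
- **Outline fits:** one top-view fit of the lid on the right-hand pot read 4 mm off, and another was blocked by the arm. Colour outlines from the top and scene cameras put the right-hand lid back within about 1 mm. The blocked one was confirmed by the scene outline and a wrist-camera fit.
- **Tool tilt:** the tool slowly picked up a small tilt between moves, and I corrected it along the way.

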